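# Fetch the long sample tube from the carousel and lay it on the roller mixer

### The arm

A 6-joint arm with a two-finger parallel gripper is mounted at the origin on the work surface. World frame = base frame: x ahead of the robot, y to its left, z up, the work surface at z = 0. Lengths are in mm, angles in rad, forces in N, time in s.
With the tool pointing down it reaches from about 350 to 925 mm from the base axis. Payload 6.4 kg.
Tool frame: the origin (TCP) lies at the very end of the fingers, on their centre line; the grasp point (between the pads) lies 19 mm behind it; z points along the fingers, y is the direction in which the jaws open and shut (so a half turn about z gives the same grasp; the last joint's range is limited). The gripper opens to 94 mm and grips with 3 to 60 N. Pads are 16 mm wide; open, the fingers measure 119 mm over their backs; the gripper's body (75 mm by 177 mm) begins 78 mm behind the grasp point.
Start: joints at [1.077, 0.245, 1.558, -0, 1.339, -0.174], TCP at [204.342, 617.056, 205.455] pointing down, gripper open.
Joint ranges: [-3.13, 3.13], [-1.02, 2.26], [0.13, 2.54], [-0.95, 4.09], [0.21, 2.88], [-2.74, 2.74]. Speed limits (rad/s): [2.57, 2.57, 3.14, 3.14, 3.14, 3.14].

### API

Orientations are given as a rotation vector (axis times angle).
In Python, from rig import manip gives the robot as it stands. The module is installed in compiled form; this text tells all that it offers.
- The arm moves only by the tool move_arm, never from a script. Its argument "deltas" is one flat list of numbers, 5 for each row, row after row: the shift along the tool's x, y, z in m, then the turn about the tool's z in rad, then the finger opening in m, from 0 to 0.094. A call has 1 to 12 rows; each row shifts and turns the commanded pose from where the row before left it, along the tool's axes as they then stand; what a row does not reach is not made up. A row lasts 1/12 s, in which the tool goes at most 41.7 mm and 7.16 degrees, less where a joint would pass 70% of its speed; a pose out of reach is approached as far as the arm can. A call with a gripper value outside its range is refused whole. The fingers move at their own pace and stop on an object; "grip_force" is the grip in N (left out, the last holds). Time passes only in rows, so rows that do not move let the fingers close. It gives the time, the measured TCP pose, the force and the opening at its end, in the units of the state.
- manip.observe(): the state, without advancing time (a new reading comes with each control period).
- manip.read_camera(name): name is "scene" or "top" or "wrist"; returns the picture (400x640x3 uint8, red, green, blue); there is no depth.
- manip.get_calibration(name): a dict with "fx", "fy", "cx", "cy" (pixels), "k1" (the pictures are not rectified: a ray, as slopes to the right and down, at radius r is drawn at 1 + k1 r^2 times it, then the intrinsics apply), "extrinsics" (4x4, takes a point from world to camera coordinates). Camera axes: x right, y up, looking along -z (the intrinsics and any distortion apply to the point x, -y, -z); pixel columns grow to the right and rows downward; lengths in mm; the calibration is good to about 2 mm. A picture is of the moment at which its call begins: read the wrist's pose just before it. get_calibration takes no time and is no camera call; for the wrist camera it gives the pose at the moment of the call.
- manip.finish_job(): hands the job in, once; it reports no verdict.
The state is a dict: "clock": time; "joint_positions": joint angles; "joint_vel": joint speeds; "joint_torque": joint torques, N m; "tcp_pos": TCP position; "ee_rot": TCP orientation; "contact_force": force on the tool from outside, world axes, zero at the start; "torque": the same for the moment, N m; "width": finger opening in mm.
Only numpy, scipy, OpenCV 4.12 (cv2) and the standard library are available. Lean on these libraries where they do the work, as an engineer would, in place of code of your own. Each camera call takes 0.05 s, during which the arm holds its last target.

### The job

Turn the carousel by its crank knob until the long tube stands in the notch of the clear cover, and lift it out there. Lean it in the slanted steel rest, foot on the stop, and let go; then take it again another way and lay it gently in the free valley of the roller mixer, lying level on all four wheels and centred along the rollers. Knock over none of the other containers and leave the tube already on the mixer and everything else on the bench where they are.

Things in the scene. Friction and masses are not known exactly. Their poses are not given: they have to be found in the camera images.
- carousel: Square cream housing 310 x 310 mm, fixed. Origin: underside centre, on the vertical turning axis; z up. A flat clear cover (top 184 mm above the bench, 12 mm posts at the corners, sides open) keeps things from being taken from above, except in its one notch on the local -y side: x -65 to +65, y -60 to -155 mm (outer edge). Inside is a turntable with four compartments, one container each.
- window (a point): Centre of the floor of a compartment that is presented under the notch: 115 mm from the turning axis along the housing's local -y, 40 mm above the bench. Axes as the housing's. The four square compartments are 90 deg apart, centres 115 mm from the axis, inner size 42 mm, floor 40 mm and rim 100 mm above the bench. A container may slide and lean a little in them (up to 10 deg) as they turn.
- crank (a point): Upright round black knob (22 mm dia, 222 to 262 mm above the bench) on a steel arm above the cover; turns the turntable. Point: on its axis, 243 mm up, 60 mm from the turning axis, 45 deg from the nearest compartments; axes turn with the turntable. The knob spins on its pin, so hold it at constant yaw and follow the circle: either way, over a full turn, 1 to 2 N; it stays where left.
- long_tube: The wanted tube: the tallest container, slim to the top, in the carousel, a plain cylinder 32 mm in diameter, 125 mm long, hazy plastic, with a 20 mm off-white cap flush with the body; about 80 g. Origin: centre of its flat foot; z runs along the tube to the cap. Starts upright in one of the four compartments, not under the notch, perhaps a little off-centre.
- tube_mid (a point): Centre of the long tube: on its axis, 62.5 mm from foot and from cap top.
- slant_rest: Slanted rest: steel base plate 150 x 80 x 6 mm, fixed. Origin: underside centre, z up. Its trough rises at 45 deg from the local +x end (foot) to the local -x end (top). A foot stop plate, 6 mm thick, closes the trough's lower end; a 20 mm wide spine runs 25 mm below the leaning tube's axis.
- cradle: Trough of the slanted rest. Origin: centre of the resting tube's foot, 45 mm along the rest's x, 37 mm above the bench. z: up along the leaning tube (45 deg); x: out of the trough, square to the tube; y: level, across. The tube lies in two V saddles 12 mm long, at z 18 and 80 mm, lips 7 mm below its axis, 20 mm to each side. Its sides are free for fingers at z 24 to 74 and above 86 mm.
- mixer: Roller mixer, off, nothing turns; cream base 250 x 230 x 34 mm, fixed. Origin: underside centre, z up. Three rollers along x at y -70, 0, +70 mm, 70 mm up: 12 mm shafts with black wheels, 60 mm dia, 14 mm wide, at x -42 and +42 (70 mm free between). End plates at x -100, +100, 84 mm high. A tube rests on four wheels between two rollers; the valley at y -35 is taken, y +35 is free.
- free_valley (a point): Centre of a 32 mm tube lying properly in the free valley: mixer x = 0, y = +35 mm, 99.8 mm above the bench. Axes as the mixer's: the tube must lie along x, cap either way.
- mixing_tube: Another tube of the same kind, lying along the mixer's x in the other valley: leave it. Origin: its lowest line, at mid-length.
- short_tube: Bystander in the carousel: like the long tube but only 80 mm tall. Origin: foot centre.
- jar: Bystander in the carousel: off-white jar, 37 mm in diameter, with a waist and a flat broad lid, 102 mm tall. Origin: foot centre.
- narrow_neck_bottle: Bystander in the carousel: hazy bottle, 37 mm in diameter, with an 18 mm neck, 110 mm tall. Origin: foot centre.
- beaker: Bystander on the bench: glass beaker, 70 mm in diameter, 90 mm tall. Origin: foot centre.
- wash_bottle: Bystander on the bench: off-white bottle, 68 mm in diameter, 160 mm tall. Origin: foot centre.
- tip_box: Bystander on the bench: divided open box 120 x 85 x 60 mm. Origin: underside centre.
- spatula: Bystander on the bench: narrow steel lab spatula, 170 x 16 x 4 mm, lying flat along its x. Origin: underside centre.
- reagent_jar: Bystander on the bench: amber jar, 70 mm in diameter, 100 mm tall. Origin: foot centre.
Mind the look-alikes: they are no part of the job. What is shaped like the slant_rest but red or yellow is not meant.

How it is judged (in metres and radians):
On the way, in this order (a step that is already met when the one before it is completed fails the run):
1. the long tube stands (within 0.25 rad of upright) in its compartment under the notch of the cover, within 25 mm of the presented position, untouched by the fingers (horizontal distance between long_tube and window below 0.025 m and height (world z) of long_tube below 0.05 m and angle between long_tube's own z axis and vertical below 0.25 rad and contact force between the fingers and long_tube below 0.05 N), for 0.2 s.
2. the long tube leans in the slanted rest, within 6 mm of the trough's line, its foot within 12 mm of the stop, at rest and let go (x of tube_mid in the frame of cradle between -0.006 and 0.006 m and y of tube_mid in the frame of cradle between -0.006 and 0.006 m and z of tube_mid in the frame of cradle between 0.055 and 0.0745 m and angle between the z axis of long_tube and the z axis of cradle, either way round below 0.12 rad and contact force between the fingers and long_tube below 0.05 N and linear speed of long_tube below 0.02 m/s), for 0.2 s.
At the end, for the whole second after the job is handed in: The long tube lies at rest and let go in the free valley of the mixer: its centre within 20 mm of the mixer's middle along the rollers, within 6 mm of the valley's line and 5 mm of its height, its axis within 0.1 rad of the rollers' direction (x of tube_mid in the frame of free_valley between -0.02 and 0.02 m and y of tube_mid in the frame of free_valley between -0.006 and 0.006 m and z of tube_mid in the frame of free_valley between -0.005 and 0.005 m and angle between the z axis of long_tube and the x axis of mixer, either way round below 0.1 rad and contact force between the fingers and long_tube below 0.05 N and linear speed of long_tube below 0.02 m/s); the robot touches nothing.
It fails at once if another container in the carousel knocked over (tilted more than 0.6 rad) or lifted out (angle between any of short_tube, jar, narrow_neck_bottle's own z axis and vertical above 0.6 rad or height (world z) of any of short_tube, jar, narrow_neck_bottle above 0.09 m).
It fails at once if the tube already on the mixer pushed more than 15 mm (distance of mixing_tube from where it was at the start of the episode above 0.015 m).
It fails at once if something else on the bench pushed more than 30 mm (distance of any of beaker, wash_bottle, tip_box, spatula, reagent_jar from where it was at the start of the episode above 0.03 m).
It fails at once if the tube let fall onto the mixer (faster than 0.45 m/s, a fall of about 10 mm) or pressed onto it with more than 40 N (contact force between long_tube and mixer above 40 N or (linear speed of long_tube above 0.45 m/s and contact force between the fingers and long_tube below 0.05 N and horizontal distance between tube_mid and free_valley below 0.08 m)).
It also fails if it takes over 72 s, if anything falls off the work surface, if the arm or the gripper's body presses on something with over 40 N, if the wrist force passes 120 N, or if a joint passes its speed limit or range.

## Working session

There is one attempt and no reset: what is moved stays moved. The work goes in short steps, Python scripts to look and compute and a tool call to move; the robot and the scene stay as the last step left them, time stands still between calls to the robot, and variables do not carry over. Pictures are saved under pics/ and viewed, and the job is handed in when it is done.

Besides the shell and the picture viewer there is one more tool, called after ">>>" as name(argument=value, ...) on one line, values as JSON. move_arm: Moves the arm, as the interface text tells. Its arguments: {"type":"object","properties":{"deltas":{"type":"array"},"grip_force":{"type":"number"}},"required":["deltas"]}

I'll start by looking at the scene.

```bash
mkdir -p pics; python3 - <<'E'
from rig import manip
import cv2,pprint
for n in ["scene","top","wrist"]:
    im=manip.read_camera(n); cv2.imwrite(f"pics/a_{n}.png",im[:,:,::-1])
    pprint.pprint((n,manip.get_calibration(n)))
pprint.pprint(manip.observe())
E
```

```text
('scene',
 {'cx': 324.92429900196544,
  'cy': 192.00589209669553,
  'extrinsics': array([[ 8.59962898e-01,  5.10336799e-01,  4.49057514e-03,
        -3.62571282e+02],
       [-4.66552045e-01,  7.82554338e-01,  4.12235244e-01,
         1.79681568e+02],
       [ 2.06864696e-01, -3.56602103e-01,  9.11066374e-01,
        -1.61901563e+03],
       [ 0.00000000e+00,  0.00000000e+00,  0.00000000e+00,
         1.00000000e+00]]),
  'fx': 471.4933275780284,
  'fy': 471.4933275780284,
  'k1': -0.023439994471766274})
('top',
 {'cx': 321.928956403576,
  'cy': 202.69204361816242,
  'extrinsics': array([[-2.52119556e-02, -9.99676419e-01, -3.37846312e-03,
        -5.72189047e+01],
       [ 9.82231440e-01, -2.54004090e-02,  1.85946812e-01,
        -4.95893802e+02],
       [-1.85972458e-01,  1.36965008e-03,  9.82554003e-01,
        -1.35973112e+03],
       [ 0.00000000e+00,  0.00000000e+00,  0.00000000e+00,
         1.00000000e+00]]),
  'fx': 389.286293259748,
  'fy': 389.286293259748,
  'k1': -0.0939038140854058})
('wrist',
 {'cx': 318.80827754128245,
  'cy': 204.59077647345447,
  'extrinsics': array(
[... 428 characters left out ...]
: 0.15,
 'contact_force': array([ 0.5816377 , -0.21657299,  0.94505583]),
 'ee_rot': array([-5.00155543e-01, -3.10105191e+00,  2.16811792e-03]),
 'joint_positions': array([ 1.07689097e+00,  2.45653122e-01,  1.55871036e+00, -1.36482948e-05,
        1.33868578e+00, -1.74084837e-01]),
 'joint_torque': array([ 3.49556849e-04, -4.16263461e+01, -3.14984643e+01,  6.85434672e-02,
        3.16203909e-02, -8.28484622e-05]),
 'joint_vel': array([-2.08745567e-04, -9.84188126e-04, -4.76496627e-03,  2.78202685e-04,
        8.02978602e-04,  6.53393399e-05]),
 'tcp_pos': array([204.12956378, 616.64123208, 204.6115326 ]),
 'torque': array([-0.04816989, -0.02021793, -0.02797116]),
 'width': 94.17644313957787}
```

View pics/a_scene.png

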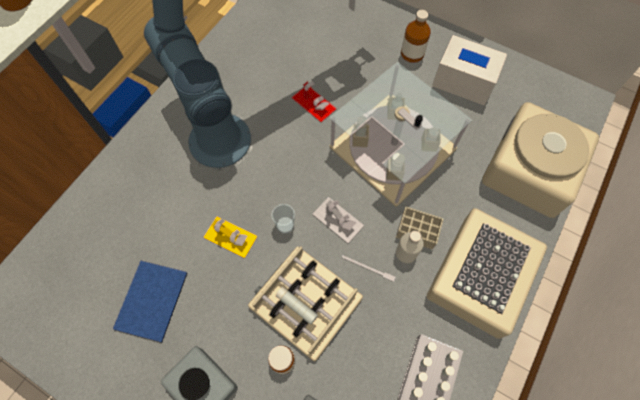

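View pics/a_top.png

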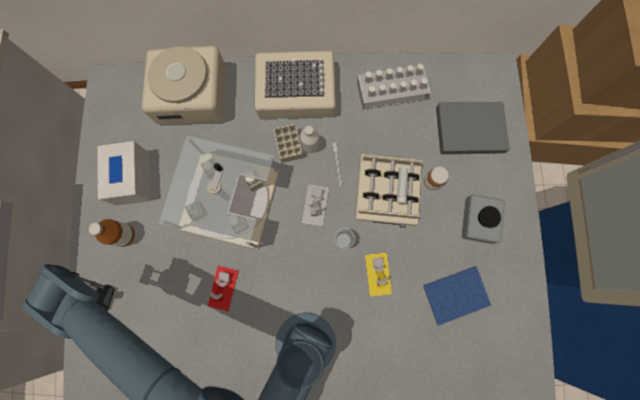

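View pics/a_wrist.png

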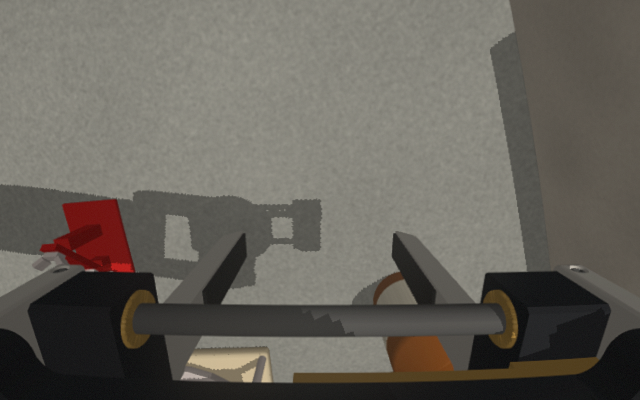

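The scene view has the carousel at about (400,130), the grey slant rest at (338,217), red and yellow decoys at (315,102) and (230,237), and the mixer at (305,300). The mixer's inner valley is taken. Next I'll enlarge the carousel, rest and mixer.

```bash
cat > h.py <<'E'
import numpy as np,cv2
from rig import manip
from scipy.spatial.transform import Rotation as R
from scipy.optimize import least_squares
def proj(P,c):
    P=np.atleast_2d(np.array(P,float)); E=c['extrinsics']; q=P@E[:3,:3].T+E[:3,3]
    a=q[:,0]/-q[:,2]; b=-q[:,1]/-q[:,2]; s=1+c['k1']*(a*a+b*b)
    return np.c_[c['fx']*a*s+c['cx'],c['fy']*b*s+c['cy']]
def ray(px,c):
    K=np.array([[c['fx'],0,c['cx']],[0,c['fy'],c['cy']],[0,0,1]])
    u=cv2.undistortPoints(np.array([[px]],float),K,np.array([c['k1'],0,0,0]))[0,0]  # k1 only
    # forward model: d=u(1+k1 r^2) same as cv2
    d=np.array([u[0],-u[1],-1.0]); E=c['extrinsics']; Rm=E[:3,:3]
    o=-Rm.T@E[:3,3]; d=Rm.T@d; return o,d/np.linalg.norm(d)
def onz(px,c,z):
    o,d=ray(px,c); return o+d*(z-o[2])/d[2]
def crop(im,x0,y0,w,h,s,name):
    cv2.imwrite('pics/'+name,cv2.resize(im[y0:y0+h,x0:x0+w,::-1],None,fx=s,fy=s,interpolation=cv2.INTER_CUBIC))
E
python3 - <<'E'
import cv2
from h import *
s=cv2.imread('pics/a_scene.png')[:,:,::-1];t=cv2.imread('pics/a_top.png')[:,:,::-1]
crop(s,320,60,160,150,5 if 0 else 4,'b_sc.png')
crop(t,150,125,145,125,5,'b_tc.png')
crop(s,240,190,130,180,3,'b_sm.png')
crop(t,295,145,135,90,5,'b_tm.png')
E
```

```text
(no output)
```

View pics/b_sc.png

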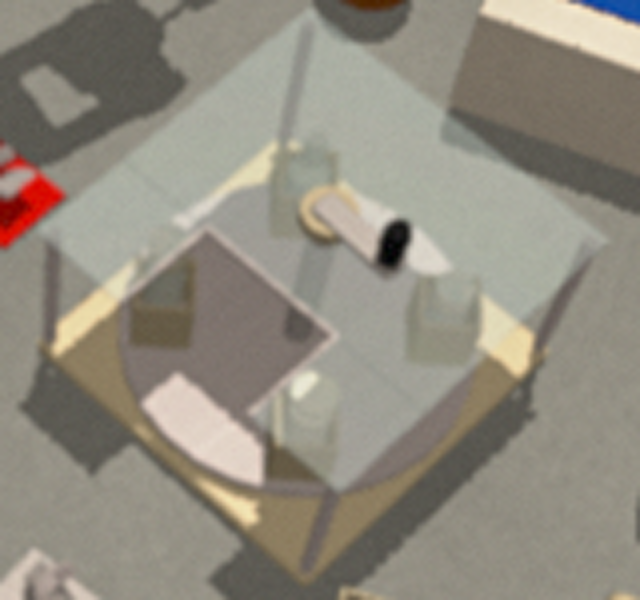

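View pics/b_tc.png

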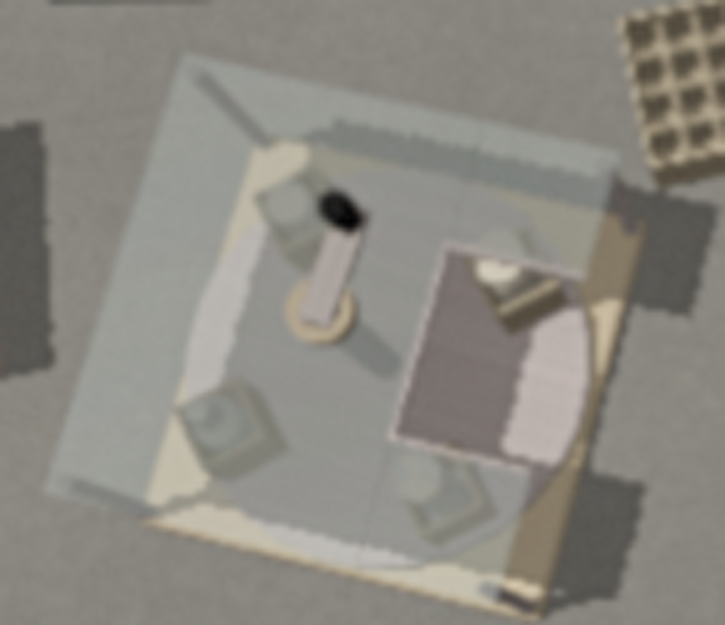

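View pics/b_sm.png

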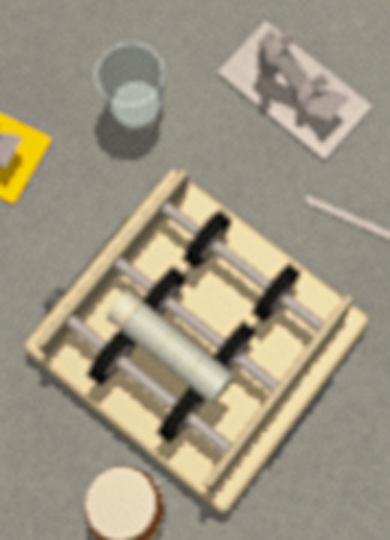

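View pics/b_tm.png

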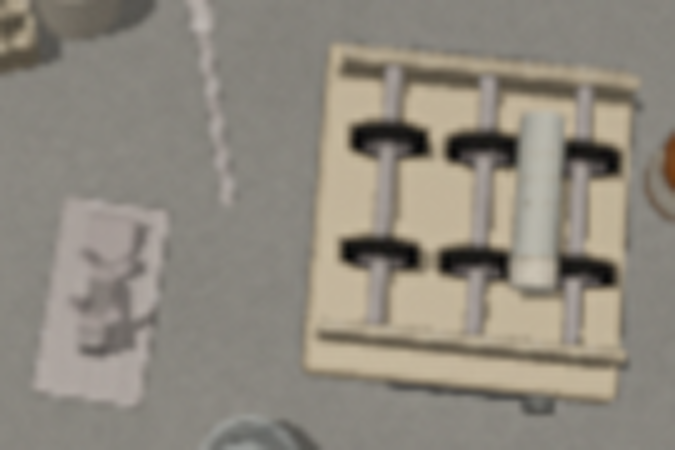

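```bash
cat > fit1.py <<'E'
from h import *
cs=manip.get_calibration('scene');ct=manip.get_calibration('top')
S=lambda p,s,o:(np.array(p,float)+.5)/s-.5+np.array(o)
def fit(obs,x0,hz=None):
    # obs: list (cam,px,localxyz)
    def f(v):
        r=[]
        for c,px,l in obs:
            ca,sa=np.cos(v[2]),np.sin(v[2])
            w=[v[0]+ca*l[0]-sa*l[1],v[1]+sa*l[0]+ca*l[1],l[2]]
            r+=list(proj(w,c)[0]-px)
        return r
    s=least_squares(f,x0,x_scale=[100,100,1]);return s.x,np.array(s.fun).reshape(-1,2)
o=(320,60);q=(150,125);z=184
cor=[]
def a(p,l): cor.append((cs,S(p,4,o),l))
def b(p,l): cor.append((ct,S(p,5,q),l))
a((45,235),(-155,-155,z));a((315,12),(-155,155,z));a((607,240),(155,155,z));a((338,490),(155,-155,z))
a((208,228),(-65,-60,z));a((335,333),(65,-60,z))
b((185,55),(155,155,z));b((617,155),(155,-155,z));b((45,490),(-155,155,z))
b((445,245),(65,-60,z));b((392,438),(-65,-60,z));b((583,275),(65,-155,z));b((530,470),(-65,-155,z))
c0=onz(S((325,215),4,o),cs,184)
v,r=fit(cor,[c0[0],c0[1],0]);print('car',v,'\n',r.round(1))
# mixer: top crop offset (295,145) s5 ; scene crop (240,190) s3
q=(295,145);o=(240,190);M=[]
def a(p,l): M.append((cs,S(p,3,o),l))
def b(p,l): M.append((ct,S(p,5,q),l))
# wheel centres z70
for p,l in [((390,138),(42,70,70)),((482,148),(42,0,70)),((380,252),(-42,70,70)),((474,262),(-42,0,70))]: b(p,l)
for p,l in [((207,240),(-42,70,70)),((277,292),(42,70,70)),((163,290),(-42,0,70)),((233,346),(42,0,70)),((110,356),(-42,-70,70)),((183,415),(42,-70,70))]: a(p,l)
c0=onz(S((200,330),3,o),cs,70)
vm,r=fit(M,[c0[0],c0[1],0]);print('mix',vm,'\n',r.round(1))
# rest base plate corners top z=6  +-75,+-40
for yaw0 in (0,np.pi):
  Rr=[]
  def a(p,l): Rr.append((cs,S(p,3,o),l))
  def b(p,l): Rr.append((ct,S(p,5,q),l))
  sg=1 if yaw0==0 else -1
  b((70,200),(75*sg,40*sg,6));b((167,210),(75*sg,-40*sg,6));b((36,388),(-75*sg,40*sg,6));b((142,405),(-75*sg,-40*sg,6))
  a((262,22),(-75*sg,40*sg,6));a((370,105),(75*sg,40*sg,6));a((325,157),(75*sg,-40*sg,6));a((220,70),(-75*sg,-40*sg,6))
  c0=onz(S((295,90),3,o),cs,6)
  vr,r=fit(Rr,[c0[0],c0[1],yaw0]);print('rest',vr,'\n',r.round(1))
E
python3 fit1.py
```

```text
car [ 5.26090740e+02  2.77468946e+02 -2.65458174e-01] 
 [[-1.7 -1.8]
 [-1.1 -1.7]
 [ 0.8 -0.6]
 [ 0.6  0.3]
 [ 0.3 -0.3]
 [ 0.1 -0. ]
 [ 0.2 -0.8]
 [ 0.7 -0.7]
 [ 0.1 -0.5]
 [ 0.5  0.1]
 [ 0.2 -0.9]
 [ 0.4  0.7]
 [ 0.4 -0.4]]
mix [ 5.45762112e+02 -3.19433593e+02 -1.27272319e-01] 
 [[-0.   0.2]
 [ 0.8  0.1]
 [ 0.2  0.1]
 [ 0.9  0. ]
 [ 0.4 -0.8]
 [ 0.  -0.3]
 [-0.4  1.5]
 [-0.6  1.2]
 [ 1.3 -0.9]
 [ 0.3 -1.6]]
rest [ 4.95569271e+02 -4.57880583e+01 -1.70142136e-01] 
 [[-0.7 -1. ]
 [ 1.  -0. ]
 [-0.1  0.6]
 [ 0.2  0.3]
 [ 0.7 -1.1]
 [ 1.  -0.5]
 [-0.1  0.6]
 [-1.5  0.4]]
rest [495.56927095 -45.78805828   2.97145052] 
 [[-0.7 -1. ]
 [ 1.  -0. ]
 [-0.1  0.6]
 [ 0.2  0.3]
 [ 0.7 -1.1]
 [ 1.  -0.5]
 [-0.1  0.6]
 [-1.5  0.4]]
```

```bash
python3 - <<'E'
from h import *
cs=manip.get_calibration('scene');ct=manip.get_calibration('top')
S=lambda p,s,o:(np.array(p,float)+.5)/s-.5+np.array(o)
C=np.array([526.1,277.5]);yaw=-.2655
for p,c,s,o in [((394,243),cs,4,(320,60)),((341,211),ct,5,(150,125))]:
    w=onz(S(p,s,o),c,242)[:2]-C;print('knob',w+C,np.hypot(*w),np.degrees(np.arctan2(w[1],w[0])))
w=onz(S((394,243),4,(320,60)),cs,242)[:2]-C
a0=np.arctan2(w[1],w[0])
s=cv2.imread('pics/a_scene.png');t=cv2.imread('pics/a_top.png')
S4=cv2.resize(s[60:210,320:480],None,fx=5,fy=4 and 5,interpolation=cv2.INTER_CUBIC);T5=cv2.resize(t[125:250,150:295],None,fx=5,fy=5,interpolation=cv2.INTER_CUBIC)
for k in range(4):
    a=a0+np.pi/4+k*np.pi/2;p=C+115*np.array([np.cos(a),np.sin(a)]);print(k,p.round(),np.degrees(a).round(1))
    for im,c,o in [(S4,cs,(320,60)),(T5,ct,(150,125))]:
        for z,col in [(40,(0,0,255)),(120,(0,255,255)),(142,(0,255,0)),(150,(255,128,0)),(165,(255,0,255))]:
            q=(proj([p[0],p[1],z],c)[0]-o+.5)*5-.5
            cv2.circle(im,tuple(int(v) for v in q),3,col,-1)
        cv2.putText(im,str(k),tuple(int(v) for v in q+8),0,.6,(0,0,0),2)
cv2.imwrite('pics/c_s.png',S4);cv2.imwrite('pics/c_t.png',T5)
E
```

```text
knob [583.17478701 256.85314824] 60.69451211173987 -19.88763284733467
knob [582.07650647 258.87066739] 58.99509564339459 -18.407766137170306
0 [630. 326.] 25.1
1 [477. 382.] 115.1
2 [422. 229.] 205.1
3 [575. 173.] 295.1
```

View pics/c_s.png

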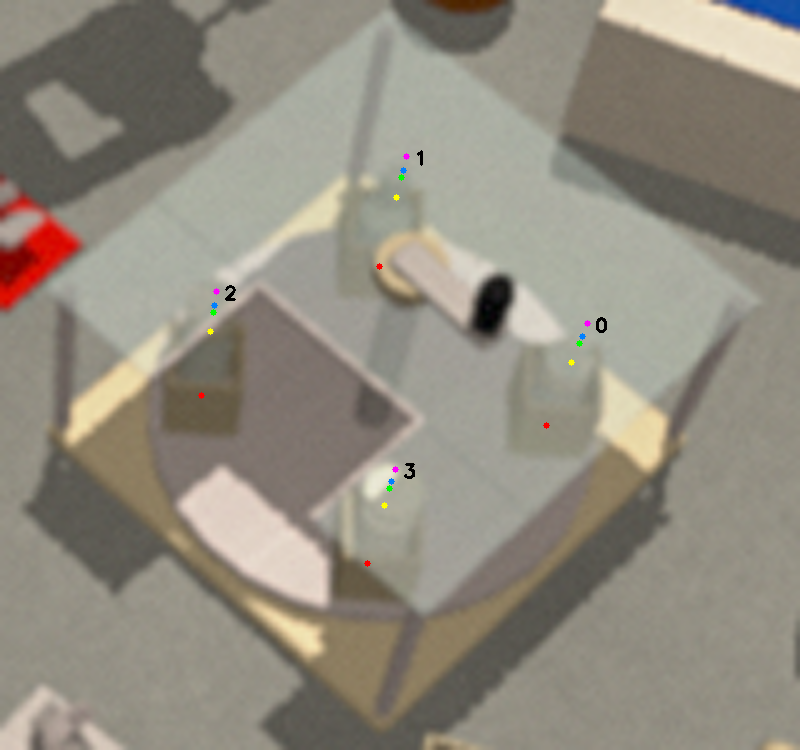

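View pics/c_t.png

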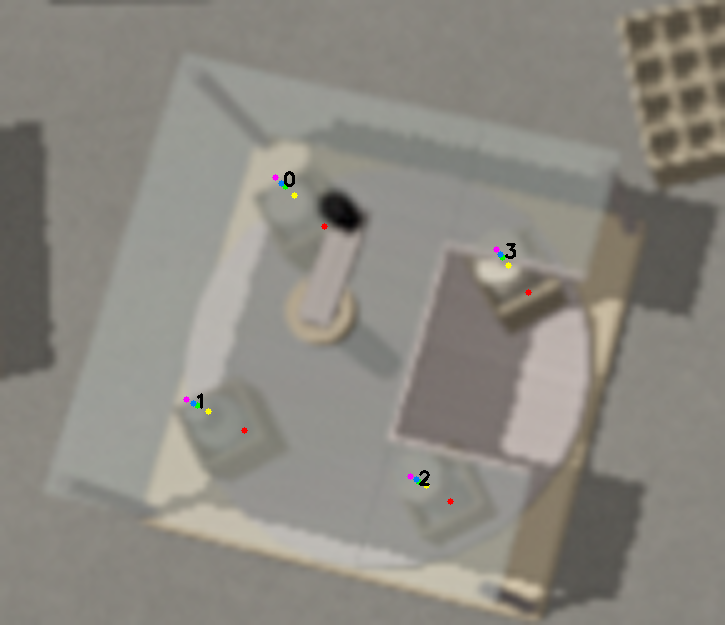

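```bash
cat >> h.py <<'E'
def tool():
    s=manip.observe(); return s['tcp_pos'],R.from_rotvec(s['ee_rot']).as_matrix(),s
def camtool():
    p,Rt,s=tool(); E=manip.get_calibration('wrist')['extrinsics']
    o=-E[:3,:3].T@E[:3,3]
    return Rt.T@(o-p), Rt.T@E[:3,:3].T
E
python3 - <<'E'
from h import *
np.set_printoptions(suppress=True,precision=3)
p,Rt,s=tool();print(p,'\n',Rt);print(camtool())
E
```

```text
[204.13  616.641 204.612] 
 [[-0.949  0.314 -0.001]
 [ 0.314  0.949 -0.001]
 [ 0.    -0.001 -1.   ]]
(array([  72.145,   -1.257, -178.876]), array([[-0.   ,  0.967,  0.254],
       [ 1.   ,  0.001, -0.001],
       [-0.001,  0.254, -0.967]]))
```

>>> move_arm(deltas=[0, 0, -0.03, 0, 0.094, 0, 0, -0.035, 0, 0.094, 0, 0, -0.035, 0, 0.094, 0, 0, -0.02, 0.06, 0.094, 0, 0, 0, 0.12, 0.094, 0, 0, 0, 0.12, 0.094, 0, 0, 0, 0.12, 0.094, 0, 0, 0, 0.12, 0.094, 0, 0, 0, 0.12, 0.094, 0, 0, 0, 0.12, 0.094, 0, 0, 0, 0.12, 0.094, 0, 0, 0, 0.12, 0.094])

```text
clock: 1.15
tcp_pos: [204.2, 616.9, 324.9]
ee_rot: [1.958, 2.457, -0.001]
contact_force: [0.4, -0.4, -0.0]
width: 94.2
```

```bash
cat >> h.py <<'E'
def yaw_of(Rt): return np.arctan2(Rt[1,0],Rt[0,0])
def plan(tgt,yaw=None,n=12,g=0.094,start=None):
    p,Rt,s=tool(); y=yaw_of(Rt)
    if start is not None: p=np.array(start[:3]); y=start[3]
    if yaw is None: yaw=y
    dy=(yaw-y+np.pi)%(2*np.pi)-np.pi; d=(np.array(tgt)-p)/n/1000
    out=[]
    for i in range(n):
        a=y+dy*i/n
        out+=[f"{np.cos(a)*d[0]+np.sin(a)*d[1]:.4f}",f"{np.sin(a)*d[0]-np.cos(a)*d[1]:.4f}",f"{-d[2]:.4f}",f"{-dy/n:.4f}",f"{g:g}"]
    print('now',p.round(1),'yaw',np.degrees(y).round(1),'d/row mm',(d*1000).round(1));print('['+', '.join(out)+']')
E
python3 - <<'E'
from h import *
p,Rt,s=tool();print(s['joint_positions'])
plan([570,257,300],np.radians(75),12)
E
```

```text
[ 1.07690478e+00  1.75924414e-01  1.42242905e+00 -3.66844733e-06
  1.54413330e+00  8.51863163e-01]
now [204.2 616.9 324.9] yaw 102.9 d/row mm [ 30.5 -30.   -2.1]
[-0.0360, 0.0230, 0.0021, 0.0406, 0.094, -0.0351, 0.0245, 0.0021, 0.0406, 0.094, -0.0341, 0.0259, 0.0021, 0.0406, 0.094, -0.0330, 0.0272, 0.0021, 0.0406, 0.094, -0.0318, 0.0285, 0.0021, 0.0406, 0.094, -0.0307, 0.0298, 0.0021, 0.0406, 0.094, -0.0294, 0.0310, 0.0021, 0.0406, 0.094, -0.0281, 0.0322, 0.0021, 0.0406, 0.094, -0.0268, 0.0333, 0.0021, 0.0406, 0.094, -0.0254, 0.0344, 0.0021, 0.0406, 0.094, -0.0240, 0.0354, 0.0021, 0.0406, 0.094, -0.0226, 0.0363, 0.0021, 0.0406, 0.094]
```

>>> move_arm(deltas=[-0.034, 0.022, 0.002, 0.04, 0.094, -0.034, 0.023, 0.002, 0.04, 0.094, -0.033, 0.025, 0.002, 0.04, 0.094, -0.032, 0.026, 0.002, 0.04, 0.094, -0.031, 0.027, 0.002, 0.04, 0.094, -0.03, 0.029, 0.002, 0.04, 0.094, -0.029, 0.03, 0.002, 0.04, 0.094, -0.028, 0.031, 0.002, 0.04, 0.094, -0.026, 0.032, 0.002, 0.04, 0.094, -0.025, 0.033, 0.002, 0.04, 0.094, -0.023, 0.034, 0.002, 0.04, 0.094, -0.02, 0.034, 0.002, 0.04, 0.094])

```text
clock: 2.15
tcp_pos: [558.6, 270.9, 301.1]
ee_rot: [-2.482, -1.925, 0.001]
contact_force: [0.4, 0.4, 0.6]
width: 93.7
```

```bash
python3 - <<'E'
from h import *
import pickle
p,Rt,s=tool();c=manip.get_calibration('wrist');im=manip.read_camera('wrist');print(p,np.degrees(yaw_of(Rt)))
cv2.imwrite('pics/d_w.png',im[:,:,::-1]);pickle.dump(c,open('d_w.pkl','wb'))
E
```

```text
[558.64285802 270.89157252 301.09164433] 75.59190522747832
```

View pics/d_w.png

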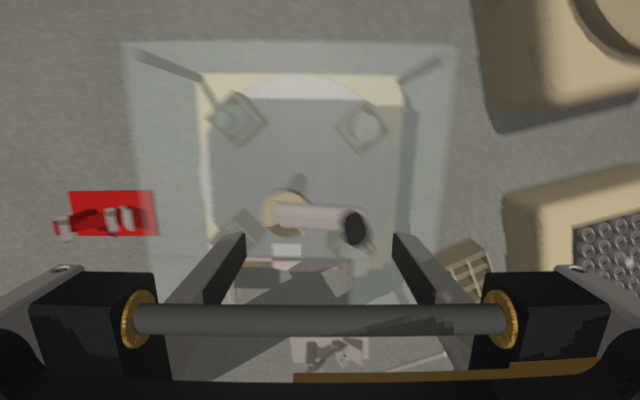

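```bash
python3 - <<'E'
from h import *
im=cv2.imread('pics/d_w.png')[:,:,::-1]
crop(im,190,80,210,90,3.8,'d1.png');crop(im,190,185,210,110,3.8,'d2.png')
E
```

```text
(no output)
```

View pics/d1.png

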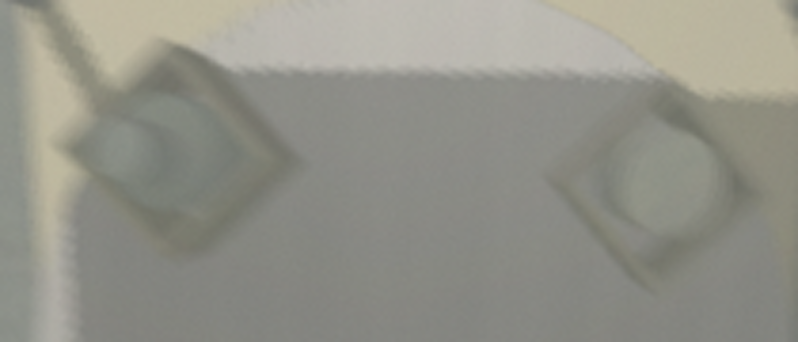

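View pics/d2.png

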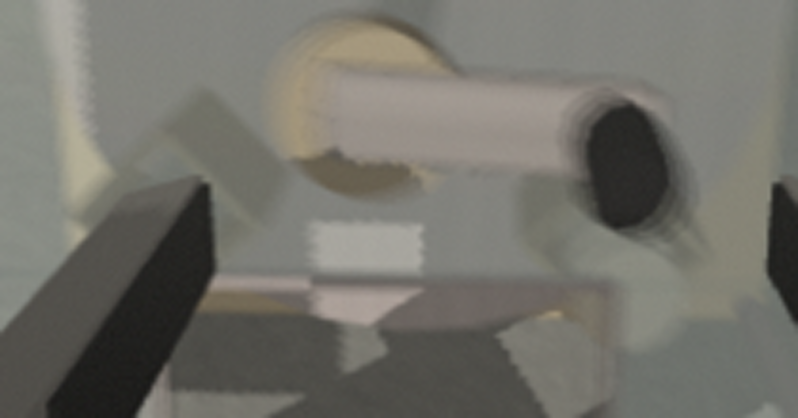

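```bash
python3 - <<'E'
from h import *
t=cv2.imread('pics/a_top.png')[:,:,::-1];s=cv2.imread('pics/a_scene.png')[:,:,::-1]
a=cv2.resize(t[165:240,225:275],(500,750)[::1] if 0 else (400,600),interpolation=cv2.INTER_LANCZOS4)
b=cv2.resize(s[110:190,345:412],(400,478),interpolation=cv2.INTER_LANCZOS4)
o=np.zeros((600,800,3),np.uint8);o[:,:400]=a;o[:478,400:]=b
cv2.imwrite('pics/e.png',o[:,:,::-1])
E
```

```text
(no output)
```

View pics/e.png

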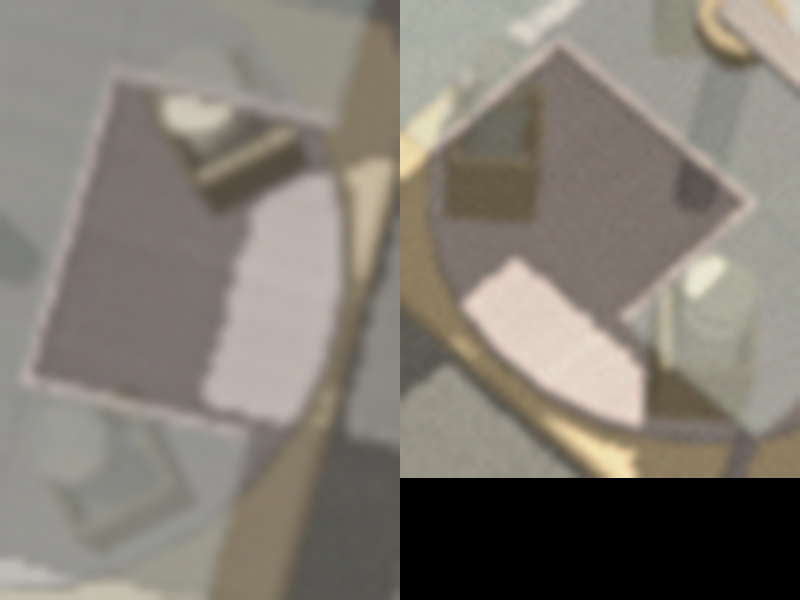

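```bash
python3 - <<'E'
from h import *
plan([475,95,300],np.radians(75),6)
E
```

```text
now [562.8 266.  300. ] yaw 75.2 d/row mm [-14.6 -28.5  -0. ]
[-0.0313, -0.0069, 0.0000, 0.0005, 0.094, -0.0313, -0.0068, 0.0000, 0.0005, 0.094, -0.0313, -0.0068, 0.0000, 0.0005, 0.094, -0.0313, -0.0068, 0.0000, 0.0005, 0.094, -0.0313, -0.0068, 0.0000, 0.0005, 0.094, -0.0313, -0.0068, 0.0000, 0.0005, 0.094]
```

>>> move_arm(deltas=[-0.031, -0.007, 0, 0, 0.094, -0.031, -0.007, 0, 0, 0.094, -0.031, -0.007, 0, 0, 0.094, -0.031, -0.007, 0, 0, 0.094, -0.031, -0.007, 0, 0, 0.094, -0.031, -0.007, 0, 0, 0.094, 0, 0, 0, 0, 0.094, 0, 0, 0, 0, 0.094])

```text
clock: 2.87
tcp_pos: [470.7, 102.3, 301.5]
ee_rot: [2.482, 1.926, 0.001]
contact_force: [0.5, 0.1, -0.4]
width: 93.9
```

```bash
cat >> h.py <<'E'
def wshot(name):
    import pickle
    p,Rt,s=tool();c=manip.get_calibration('wrist');im=manip.read_camera('wrist');print(p.round(1),np.degrees(yaw_of(Rt)).round(2),s['clock'])
    cv2.imwrite(f'pics/{name}.png',im[:,:,::-1]);pickle.dump(c,open(f'{name}.pkl','wb'));return im,c
E
python3 - <<'E'
from h import *
wshot('f_w')
E
```

```text
[470.7 102.3 301.5] 75.61 2.8667
```

View pics/f_w.png

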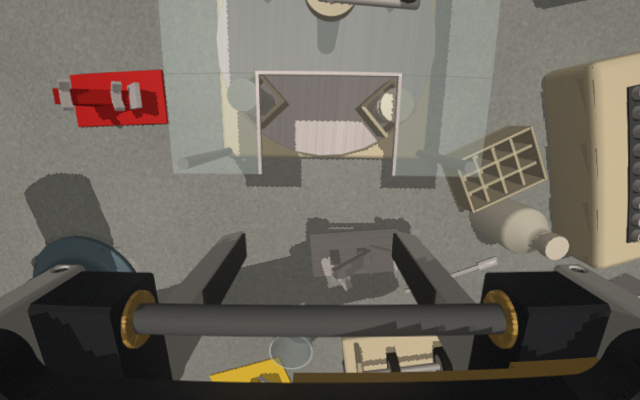

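```bash
python3 - <<'E'
from h import *
im=cv2.imread('pics/f_w.png')[:,:,::-1]
crop(im,215,60,210,110,3.8,'f1.png');crop(im,280,205,140,90,5,'f2.png')
import pickle
c=pickle.load(open('f_w.pkl','rb'))
C=np.array([526.1,277.5])
for a in (205.1,295.1):
    p=C+115*np.array([np.cos(np.radians(a)),np.sin(np.radians(a))])
    for z in (40,100,142,165): 
        q=proj([*p,z],c)[0]; print(a,z,q.round(),((q-[215,60])*3.8).round(), 'px/mm r16', abs(proj([p[0]+16,p[1],z],c)[0]-q).round(1))
E
```

```text
205.1 40 [262.  99.] [177. 148.] px/mm r16 [10.9  3. ]
205.1 100 [252.  95.] [142. 131.] px/mm r16 [12.7  3.6]
205.1 142 [244.  91.] [111. 116.] px/mm r16 [14.2  4. ]
205.1 165 [239.  88.] [ 90. 106.] px/mm r16 [15.3  4.4]
295.1 40 [377. 110.] [614. 192.] px/mm r16 [11.   2.8]
295.1 100 [386. 108.] [649. 182.] px/mm r16 [12.8  3.3]
295.1 142 [394. 106.] [681. 173.] px/mm r16 [14.4  3.7]
295.1 165 [400. 104.] [702. 168.] px/mm r16 [15.4  3.9]
```

View pics/f1.png

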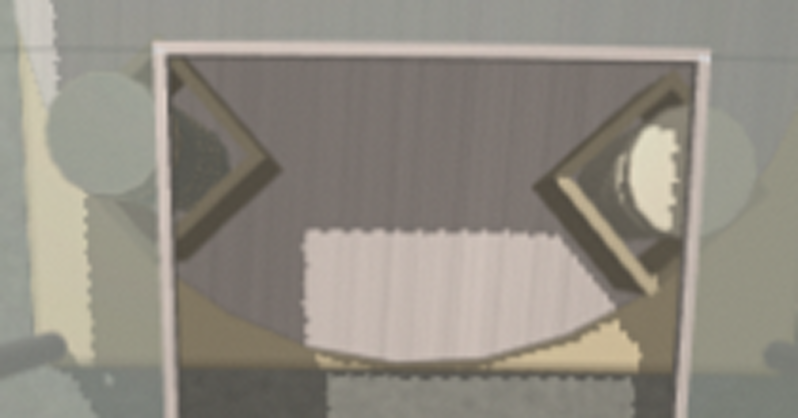

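View pics/f2.png

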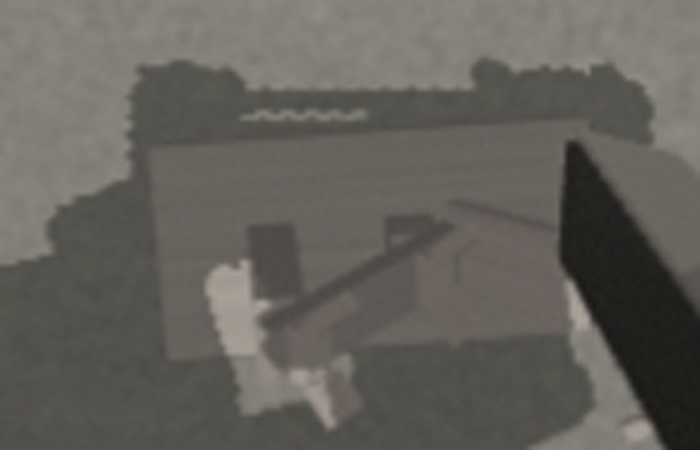

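```bash
cat >> fit1.py <<'E'
import pickle
cf=pickle.load(open('f_w.pkl','rb'));cd=pickle.load(open('d_w.pkl','rb'))
W=[(cf,S((161,50),3.8,(215,60)),(-65,-60,184)),(cf,S((703,56),3.8,(215,60)),(65,-60,184))]
v2,r=fit(W,v);print('wrist only',v2,r.round(1))
v3,r=fit(cor+W*4,v);print('comb',v3,r[-8:].round(1))
for vv in (v,v2,v3):
  C=vv[:2]
  for n,c,px in [('scene',cs,S((392,226),4,(320,60))),('d_w',cd,(354,229))]:
    pass
  w=onz(S((640,165),3.8,(190,185)),cd,262)[:2];print('knob top dw',w,np.hypot(*(w-C)),np.degrees(np.arctan2(*(w-C)[::-1])))
print(proj([v3[0],v3[1],184],cd), proj([*v3[:2],240],cd))
E
python3 fit1.py|tail -12
```

```text
comb [ 5.26242630e+02  2.74846250e+02 -2.61834136e-01] [[ 1.2 -0.4]
 [-1.5 -0.3]
 [ 1.2 -0.4]
 [-1.5 -0.3]
 [ 1.2 -0.4]
 [-1.5 -0.3]
 [ 1.2 -0.4]
 [-1.5 -0.3]]
knob top dw [588.32419216 259.8125489 ] 64.6896512580058 -15.839292850329286
knob top dw [588.32419216 259.8125489 ] 63.86251496124895 -13.37701271755215
knob top dw [588.32419216 259.8125489 ] 63.875915151667016 -13.612720840925649
[[285.75405287 203.76664761]] [[278.63400275 220.46804633]]
```

```bash
python3 - <<'E'
from h import *
plan([583,256,290],np.radians(75),6)
E
```

```text
now [471.  103.  301.5] yaw 75.7 d/row mm [18.7 25.5 -1.9]
[0.0293, 0.0118, 0.0019, 0.0020, 0.094, 0.0293, 0.0117, 0.0019, 0.0020, 0.094, 0.0294, 0.0117, 0.0019, 0.0020, 0.094, 0.0294, 0.0116, 0.0019, 0.0020, 0.094, 0.0294, 0.0115, 0.0019, 0.0020, 0.094, 0.0294, 0.0115, 0.0019, 0.0020, 0.094]
```

>>> move_arm(deltas=[0.029, 0.012, 0.002, 0.002, 0.094, 0.029, 0.012, 0.002, 0.002, 0.094, 0.03, 0.012, 0.002, 0.002, 0.094, 0.03, 0.012, 0.002, 0.002, 0.094, 0.029, 0.011, 0.002, 0.002, 0.094, 0.029, 0.011, 0.002, 0.002, 0.094, 0, 0, 0, 0, 0.094, 0, 0, 0, 0, 0.094])

```text
clock: 3.58
tcp_pos: [582.9, 257.9, 287.8]
ee_rot: [-2.488, -1.917, 0.004]
contact_force: [-0.3, 0.0, 0.0]
width: 93.9
```

```bash
python3 - <<'E'
from h import *
im,c=wshot('g_w')
print(proj([526.2,275,184],c),proj([583,257,262],c))
cv2.imwrite('pics/g1.png',cv2.resize(im[170:300,230:430,::-1],None,fx=4,fy=4,interpolation=cv2.INTER_CUBIC))
E
```

```text
[582.9 257.9 287.8] 75.24 3.5833
[[256.79476966 200.77387963]] [[317.37101462 230.83411857]]
```

View pics/g1.png

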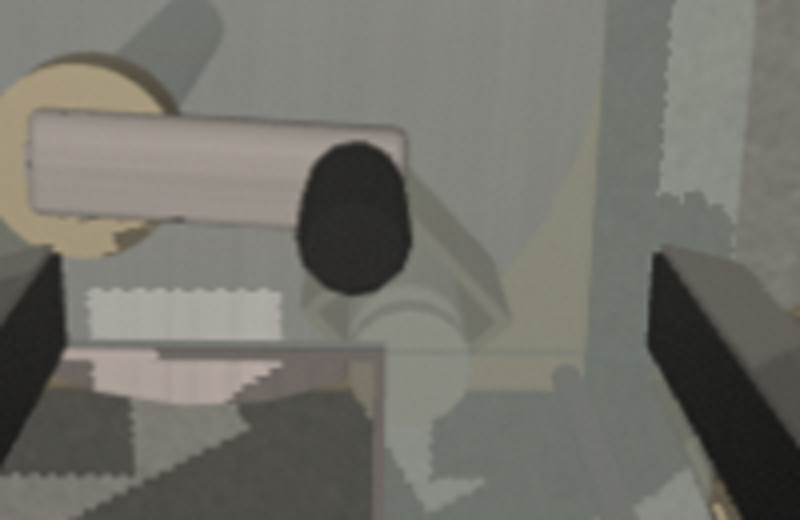

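```bash
python3 - <<'E'
from h import *
import pickle
c=pickle.load(open('g_w.pkl','rb'))
k=onz((317.9,229.4),c,262);print(k)
for C in ([526.1,277.5],[526.2,274.8],[526.1,276]):
  w=k[:2]-C;print(np.hypot(*w),np.degrees(np.arctan2(w[1],w[0])))
for z in (190,205,215): print(onz((251,209),c,z),onz((230+378/4,170+350/4),c,184))
plan([k[0],k[1],226],np.radians(75),4)
E
```

```text
[583.64973874 257.96152658 262.        ]
60.77601807400712 -18.752650898319338
59.86657388480067 -16.335819616546328
60.31052107771689 -17.40315341305943
[519.93124547 269.78085515 190.        ] [574.94653343 200.31255564 184.        ]
[524.44629719 272.9121529  205.        ] [574.94653343 200.31255564 184.        ]
[527.45633167 274.99968474 215.        ] [574.94653343 200.31255564 184.        ]
now [582.7 256.9 288.5] yaw 75.2 d/row mm [  0.2   0.3 -15.6]
[0.0003, 0.0002, 0.0156, 0.0007, 0.094, 0.0003, 0.0001, 0.0156, 0.0007, 0.094, 0.0003, 0.0001, 0.0156, 0.0007, 0.094, 0.0003, 0.0001, 0.0156, 0.0007, 0.094]
```

>>> move_arm(deltas=[0.0005, 0, 0.016, 0.002, 0.094, 0.0005, 0, 0.016, 0.002, 0.094, 0, 0, 0.016, 0, 0.094, 0, 0, 0.014, 0, 0.06, 0, 0, 0, 0, 0.02, 0, 0, 0, 0, 0.015, 0, 0, 0, 0, 0.015, 0, 0, 0, 0, 0.015, 0, 0, 0, 0, 0.015, 0, 0, 0, 0, 0.015], grip_force=12)

```text
clock: 4.47
tcp_pos: [583.7, 256.7, 228.4]
ee_rot: [2.495, 1.908, 0.002]
contact_force: [-0.4, 0.6, 0.1]
width: 51.1
```

```bash
python3 - <<'E'
from h import *
p,Rt,s=tool();y=yaw_of(Rt);C=np.array([526.3,275]);w=p[:2]-C;print(p,np.degrees(y),s['width'],s['contact_force'],np.hypot(*w),np.degrees(np.arctan2(*w[::-1])))
a0=np.arctan2(*w[::-1]);r=60;n=12;prev=C+r*np.array([np.cos(a0),np.sin(a0)])
for i in range(1,n+1):
    f=(1-np.cos(np.pi*i/n))/2
    a=a0+f*(np.radians(30)-a0);q=C+r*np.array([np.cos(a),np.sin(a)]);d=(q-prev)/1000;prev=q
    print(f"{np.cos(y)*d[0]+np.sin(y)*d[1]:.4f}, {np.sin(y)*d[0]-np.cos(y)*d[1]:.4f}, 0, 0, 0.015,",end=' ')
print(q)
E
```

```text
[583.68786006 256.73775088 228.41727918] 74.81786454395218 51.053961952286905 [-0.38471378  0.62091258  0.07689922] 60.223552081967846 -17.65236847352754
0.0008, 0.0000, 0, 0, 0.015, 0.0025, 0.0000, 0, 0, 0.015, 0.0040, -0.0002, 0, 0, 0.015, 0.0051, -0.0006, 0, 0, 0.015, 0.0059, -0.0013, 0, 0, 0.015, 0.0061, -0.0020, 0, 0, 0.015, 0.0059, -0.0027, 0, 0, 0.015, 0.0052, -0.0030, 0, 0, 0.015, 0.0042, -0.0030, 0, 0, 0.015, 0.0030, -0.0026, 0, 0, 0.015, 0.0018, -0.0017, 0, 0, 0.015, 0.0006, -0.0006, 0, 0, 0.015, [578.26152423 305.        ]
```

Fingers close at about 90 mm/s, so I'll give them time to finish.

>>> move_arm(deltas=[0, 0, 0, 0, 0.015, 0, 0, 0, 0, 0.015, 0, 0, 0, 0, 0.015, 0, 0, 0, 0, 0.015, 0, 0, 0, 0, 0.015, 0, 0, 0, 0, 0.015], grip_force=12)

```text
clock: 4.97
tcp_pos: [582.2, 257.0, 227.4]
ee_rot: [-2.494, -1.908, 0.003]
contact_force: [-4.6, 1.0, 2.4]
width: 21.6
```

>>> move_arm(deltas=[0.001, 0, 0, 0, 0.015, 0.0025, 0, 0, 0, 0.015, 0.004, -0.0002, 0, 0, 0.015, 0.005, -0.0006, 0, 0, 0.015, 0.006, -0.0013, 0, 0, 0.015, 0.006, -0.002, 0, 0, 0.015, 0.006, -0.0027, 0, 0, 0.015, 0.005, -0.003, 0, 0, 0.015, 0.0042, -0.003, 0, 0, 0.015, 0.003, -0.0026, 0, 0, 0.015, 0.0018, -0.0017, 0, 0, 0.015, 0.0006, -0.0006, 0, 0, 0.015])

```text
clock: 5.97
tcp_pos: [577.6, 305.0, 227.4]
ee_rot: [-2.495, -1.909, 0.001]
contact_force: [-4.6, -2.9, 2.0]
width: 21.7
```

```bash
python3 - <<'E'
from h import *
im,c=wshot('i_w');s=manip.observe();print(s['contact_force'],s['width'])
w=s['tcp_pos'][:2]-[526.3,275];print(np.hypot(*w),np.degrees(np.arctan2(*w[::-1])))
for n in('scene','top'):
    cv2.imwrite(f'pics/i_{n}.png',manip.read_camera(n)[:,:,::-1])
E
```

```text
[577.6 305.  227.4] 74.84 5.9667
[-4.6297278  -1.04347065  2.64587949] 21.771819331423508
59.41070784315891 30.309161836263275
```

View pics/i_w.png

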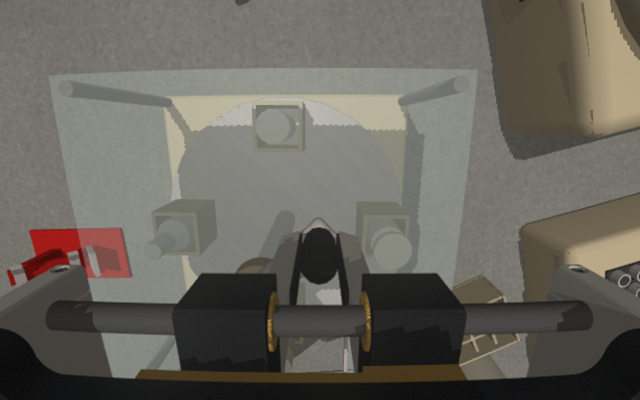

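>>> move_arm(deltas=[0, 0, 0, 0, 0.06, 0, 0, 0, 0, 0.06, 0, 0, 0, 0, 0.06, 0, 0, 0, 0, 0.06, 0, 0, -0.02, 0, 0.06, 0, 0, -0.025, 0, 0.06, 0, 0, -0.025, 0, 0.06, 0, 0, 0, 0, 0.06])

```text
clock: 6.78
tcp_pos: [580.6, 305.6, 304.1]
ee_rot: [2.493, 1.906, 0.016]
contact_force: [0.5, 0.5, 1.9]
width: 59.9
```

```bash
python3 - <<'E'
from h import *
# notch window point
C=np.array([526.3,275.]);y=-.262
w=C+115*np.array([np.sin(y),-np.cos(y)]);print('window',w)
# camera above window: tcp such that cam sits ~ 40mm behind
plan([w[0]-28,w[1]-100,300],np.radians(75),7)
E
```

```text
window [496.51352611 163.92450327]
now [580.6 305.6 304.1] yaw 74.8 d/row mm [-16.  -34.5  -0.6]
[-0.0375, -0.0064, 0.0006, -0.0005, 0.094, -0.0375, -0.0064, 0.0006, -0.0005, 0.094, -0.0375, -0.0064, 0.0006, -0.0005, 0.094, -0.0375, -0.0065, 0.0006, -0.0005, 0.094, -0.0375, -0.0065, 0.0006, -0.0005, 0.094, -0.0375, -0.0065, 0.0006, -0.0005, 0.094, -0.0375, -0.0065, 0.0006, -0.0005, 0.094]
```

>>> move_arm(deltas=[-0.0375, -0.0065, 0, 0, 0.06, -0.0375, -0.0065, 0, 0, 0.06, -0.0375, -0.0065, 0, 0, 0.06, -0.0375, -0.0065, 0, 0, 0.06, -0.0375, -0.0065, 0, 0, 0.06, -0.0375, -0.0065, 0, 0, 0.06, -0.0375, -0.0065, 0, 0, 0.06, 0, 0, 0, 0, 0.06, 0, 0, 0, 0, 0.06])

```text
clock: 7.53
tcp_pos: [465.1, 62.1, 297.2]
ee_rot: [2.498, 1.904, 0.001]
contact_force: [0.4, 0.3, -0.7]
width: 59.6
```

```bash
python3 - <<'E'
from h import *
im,c=wshot('j_w')
w=[496.5,163.9]
for z in (40,100,165): print(z,proj([*w,z],c)[0])
crop(im,230,60,200,150,4,'j1.png')
E
```

```text
[465.1  62.1 297.2] 74.62 7.5333
40 [319.98232338 101.34259161]
100 [320.21676967  97.2317987 ]
165 [320.57524737  90.94992485]
```

View pics/j_w.png

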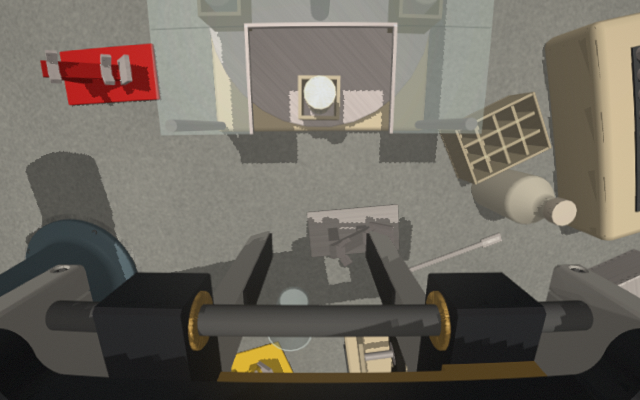

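View pics/j1.png

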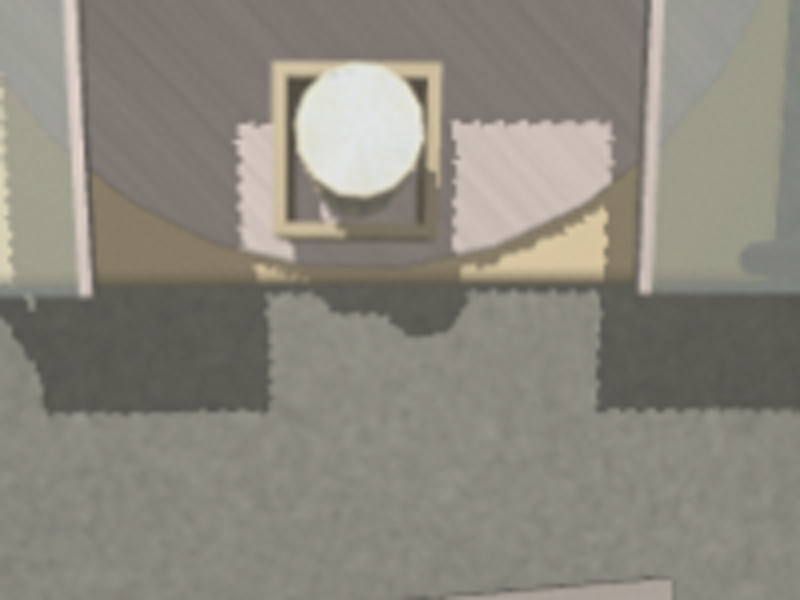

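```bash
python3 - <<'E'
from h import *
import pickle
c=pickle.load(open('j_w.pkl','rb'))
k=onz((319.9,92.3),c,165);print(k)
plan([k[0],k[1],240],np.radians(75),5,.06)
plan([k[0],k[1],128],np.radians(75),5,.06,start=[k[0],k[1],240,np.radians(75)])
E
```

```text
[495.52405359 162.85247783 165.        ]
now [465.4  63.  297.3] yaw 74.7 d/row mm [  6.   20.  -11.5]
[0.0208, 0.0005, 0.0115, -0.0009, 0.06, 0.0208, 0.0006, 0.0115, -0.0009, 0.06, 0.0208, 0.0006, 0.0115, -0.0009, 0.06, 0.0208, 0.0006, 0.0115, -0.0009, 0.06, 0.0208, 0.0006, 0.0115, -0.0009, 0.06]
now [495.5 162.9 240. ] yaw 75.0 d/row mm [  0.    0.  -22.4]
[0.0000, 0.0000, 0.0224, -0.0000, 0.06, 0.0000, 0.0000, 0.0224, -0.0000, 0.06, 0.0000, 0.0000, 0.0224, -0.0000, 0.06, 0.0000, 0.0000, 0.0224, -0.0000, 0.06, 0.0000, 0.0000, 0.0224, -0.0000, 0.06]
```

>>> move_arm(deltas=[0.021, 0.0005, 0.0115, -0.001, 0.06, 0.021, 0.0005, 0.0115, -0.001, 0.06, 0.021, 0.0005, 0.0115, -0.001, 0.06, 0.021, 0.0005, 0.0115, -0.001, 0.06, 0.02, 0.0005, 0.0115, -0.001, 0.06, 0, 0, 0, 0, 0.06, 0, 0, 0.022, 0, 0.06, 0, 0, 0.022, 0, 0.06, 0, 0, 0.022, 0, 0.06, 0, 0, 0.022, 0, 0.06, 0, 0, 0.022, 0, 0.06, 0, 0, 0, 0, 0.06])

```text
clock: 8.58
tcp_pos: [491.7, 163.2, 125.6]
ee_rot: [-2.486, -1.914, 0.011]
contact_force: [-0.2, -0.3, -1.3]
width: 60.0
```

>>> move_arm(deltas=[0, 0, 0.001, 0, 0.025, 0, 0, 0.001, 0, 0.025, 0, 0, 0, 0, 0.025, 0, 0, 0, 0, 0.025, 0, 0, 0, 0, 0.025, 0, 0, 0, 0, 0.025], grip_force=12)

```text
clock: 9.08
tcp_pos: [495.6, 163.3, 129.3]
ee_rot: [2.49, 1.914, 0.003]
contact_force: [-1.0, 0.4, 3.7]
width: 32.1
```

```bash
python3 - <<'E'
from h import *
im,c=wshot('k_w');s=manip.observe();print(s['contact_force'],s['width'])
E
```

```text
[495.6 163.3 129.3] 75.1 9.0833
[-0.76491588  1.10678379  4.06502656] 32.00788498832058
```

View pics/k_w.png

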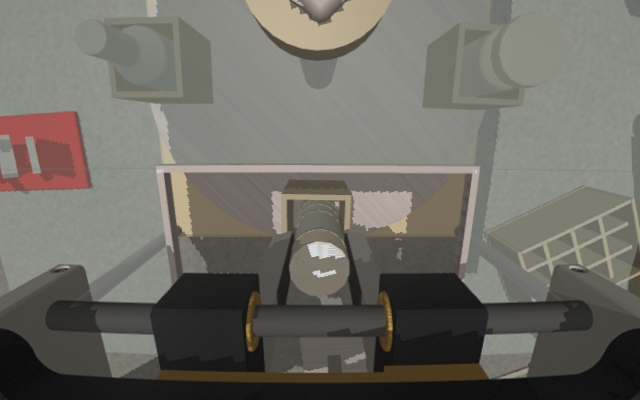

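>>> move_arm(deltas=[0, 0, -0.01, 0, 0.025, 0, 0, -0.02, 0, 0.025, 0, 0, -0.028, 0, 0.025, 0, 0, -0.03, 0, 0.025, 0, 0, -0.03, 0, 0.025, 0, 0, -0.028, 0, 0.025, 0, 0, -0.025, 0, 0.025, 0, 0, 0, 0, 0.025])

```text
clock: 9.8
tcp_pos: [497.2, 163.4, 305.7]
ee_rot: [2.486, 1.911, 0.014]
contact_force: [0.1, -0.9, 0.4]
width: 31.6
```

```bash
python3 - <<'E'
from h import *
p,Rt,s=tool();print(s['width'],s['contact_force'],s['clock'])
plan([590,-60,300],np.radians(170),15,.025)
E
```

```text
31.600686496121888 [ 0.14116368 -0.93419808  0.44251683] 9.8
now [497.2 163.4 305.7] yaw 75.1 d/row mm [  6.2 -14.9  -0.4]
[-0.0128, 0.0098, 0.0004, -0.1104, 0.025, -0.0138, 0.0083, 0.0004, -0.1104, 0.025, -0.0146, 0.0068, 0.0004, -0.1104, 0.025, -0.0153, 0.0051, 0.0004, -0.1104, 0.025, -0.0158, 0.0034, 0.0004, -0.1104, 0.025, -0.0160, 0.0016, 0.0004, -0.1104, 0.025, -0.0161, -0.0001, 0.0004, -0.1104, 0.025, -0.0160, -0.0019, 0.0004, -0.1104, 0.025, -0.0157, -0.0037, 0.0004, -0.1104, 0.025, -0.0152, -0.0054, 0.0004, -0.1104, 0.025, -0.0145, -0.0070, 0.0004, -0.1104, 0.025, -0.0137, -0.0086, 0.0004, -0.1104, 0.025, -0.0126, -0.0100, 0.0004, -0.1104, 0.025, -0.0114, -0.0114, 0.0004, -0.1104, 0.025, -0.0101, -0.0126, 0.0004, -0.1104, 0.025]
```

>>> move_arm(deltas=[-0.0128, 0.0098, 0, -0.11, 0.025, -0.0138, 0.0083, 0, -0.11, 0.025, -0.0146, 0.0068, 0, -0.11, 0.025, -0.0153, 0.0051, 0, -0.11, 0.025, -0.0158, 0.0034, 0, -0.11, 0.025, -0.016, 0.0016, 0, -0.11, 0.025, -0.016, 0, 0, -0.11, 0.025, -0.016, -0.002, 0, -0.11, 0.025, -0.0157, -0.0037, 0, -0.11, 0.025, -0.0152, -0.0054, 0, -0.11, 0.025])

```text
clock: 10.63
tcp_pos: [555.8, 13.6, 297.4]
ee_rot: [-1.114, -2.935, 0.001]
contact_force: [0.3, 0.1, -0.8]
width: 31.7
```

>>> move_arm(deltas=[-0.0145, -0.007, 0, -0.11, 0.025, -0.0137, -0.0086, 0, -0.11, 0.025, -0.0126, -0.01, 0, -0.11, 0.025, -0.0114, -0.0114, 0, -0.11, 0.025, -0.01, -0.0126, 0, -0.115, 0.025, 0, 0, 0, 0, 0.025, 0, 0, 0, 0, 0.025])

```text
clock: 11.22
tcp_pos: [586.1, -60.6, 297.5]
ee_rot: [-0.281, -3.127, -0.001]
contact_force: [-0.4, 0.5, -0.1]
width: 31.6
```

```bash
python3 - <<'E'
from h import *
im,c=wshot('l_w');s=manip.observe();print(s['contact_force'],s['width'])
print(proj([[495.6,-45.8,6]],c))
E
```

```text
[586.1 -60.6 297.5] 169.74 11.2167
[-0.21189541 -0.44657159 -0.8372389 ] 31.78600774647466
[[318.24480475 113.45394113]]
```

View pics/l_w.png

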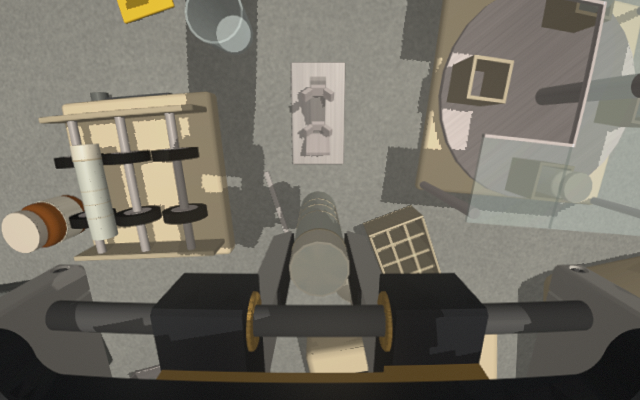

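```bash
python3 - <<'E'
from h import *
im=cv2.imread('pics/l_w.png')[:,:,::-1]
crop(im,280,55,80,115,5.2,'l1.png');crop(im,30,75,210,200,3,'l2.png')
E
```

```text
(no output)
```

View pics/l1.png

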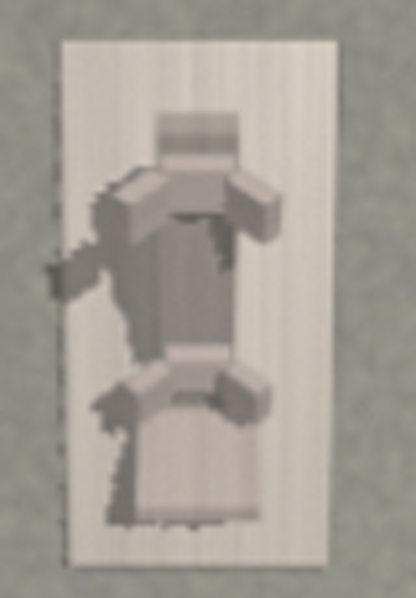

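View pics/l2.png

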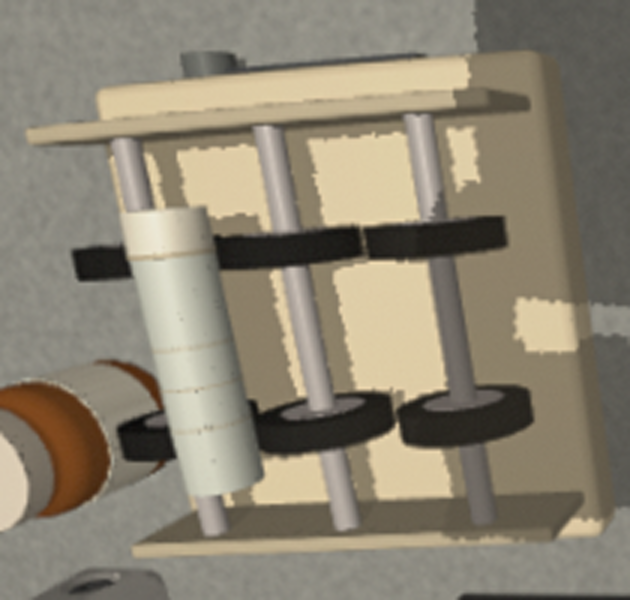

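```bash
cat > fit2.py <<'E'
exec(open('fit1.py').read().split("# rest base")[0].replace('print','(lambda *a:None)'))
import pickle
cl=pickle.load(open('l_w.pkl','rb'))
o2=(280,55)
W=[(cl,S(p,5.2,o2),l) for p,l in [((62,40),(-75,-40,6)),((338,40),(-75,40,6)),((70,567),(75,-40,6)),((329,567),(75,40,6))]]
vr,r=fit(W,[495,-46,-.17]);print(vr,r.round(2))
def rw(l):
    ca,sa=np.cos(vr[2]),np.sin(vr[2]);return [vr[0]+ca*l[0]-sa*l[1],vr[1]+sa*l[0]+ca*l[1],l[2]]
def cradle(x,y,z):
    k=.70711; return rw([45-k*z+k*x,y,37+k*z+k*x])
im=cv2.resize(cv2.imread('pics/l_w.png')[55:170,280:360],None,fx=5.2,fy=5.2,interpolation=cv2.INTER_CUBIC)
def dot(P,col):
    q=(proj(P,cl)[0]-o2+.5)*5.2-.5; cv2.circle(im,tuple(int(v) for v in q),3,col,-1)
for z in (12,18,24,74,80,86):
    for y in (-20,20): dot(cradle(-7,y,z),(0,0,255))
for t in (-16,0,16,25,30):dot(cradle(t,0,0),(0,255,0))
for z in (0,62.5,125):dot(cradle(0,0,z),(255,0,0))
cv2.imwrite('pics/l3.png',im)
E
python3 fit2.py
```

```text
[ 4.97243029e+02 -4.64577841e+01 -1.80788157e-01] [[-0.87 -0.52]
 [ 0.84 -0.44]
 [-0.58  0.55]
 [ 0.62  0.6 ]]
```

View pics/l3.png

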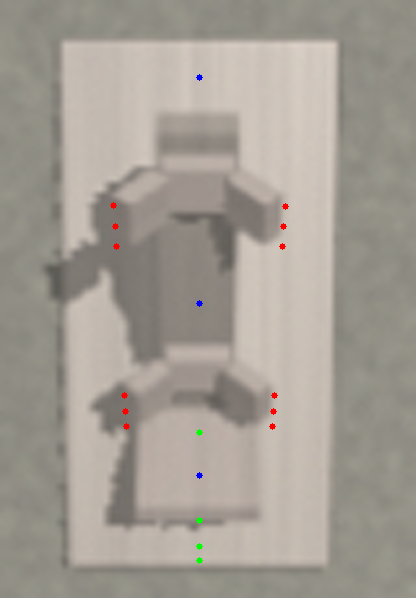

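```bash
cat > rest.py <<'E'
from h import *
V=[496,-46,-.178];L=108.3
def w(lx,z): return np.array([V[0]+np.cos(V[2])*lx,V[1]+np.sin(V[2])*lx,z])
def grip(th,f): th=np.radians(th);return f[0]-L*np.sin(th),f[1]+L*np.cos(th)-19
E
python3 - <<'E'
from rest import *
plan(w(36,165),np.radians(169.8),7,.025)
print(w(36,135))
E
```

```text
now [586.1 -60.  297.9] yaw 169.8 d/row mm [ -7.8   1.1 -19. ]
[0.0079, -0.0003, 0.0190, -0.0000, 0.025, 0.0079, -0.0003, 0.0190, -0.0000, 0.025, 0.0079, -0.0003, 0.0190, -0.0000, 0.025, 0.0079, -0.0003, 0.0190, -0.0000, 0.025, 0.0079, -0.0003, 0.0190, -0.0000, 0.025, 0.0079, -0.0003, 0.0190, -0.0000, 0.025, 0.0079, -0.0003, 0.0190, -0.0000, 0.025]
[531.43119222 -52.37421505 135.        ]
```

>>> move_arm(deltas=[0.008, -0.0003, 0.019, 0, 0.025, 0.008, -0.0003, 0.019, 0, 0.025, 0.008, -0.0003, 0.019, 0, 0.025, 0.008, -0.0003, 0.019, 0, 0.025, 0.008, -0.0003, 0.019, 0, 0.025, 0.0078, -0.0003, 0.019, 0, 0.025, 0.0075, -0.0003, 0.019, 0, 0.025, 0, 0, 0, 0, 0.025, 0, 0, 0, 0, 0.025], grip_force=8)

```text
clock: 12.02
tcp_pos: [530.9, -51.8, 165.3]
ee_rot: [-0.276, -3.127, -0.001]
contact_force: [0.5, 0.8, -0.2]
width: 32.2
```

```bash
python3 - <<'E'
from h import *
im,c=wshot('m_w');s=manip.observe();print(s['contact_force'],s['width'])
t=manip.read_camera('scene');cv2.imwrite('pics/m_s.png',cv2.resize(t[170:270,280:400,::-1],None,fx=6,fy=6,interpolation=cv2.INTER_CUBIC))
E
```

```text
[530.9 -51.8 165.3] 169.92 12.0167
[ 0.18202681 -0.70564803  0.34147931] 31.636387091592834
```

View pics/m_w.png

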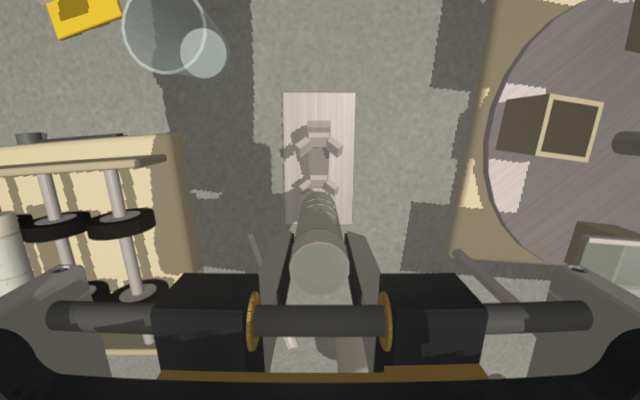

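View pics/m_s.png

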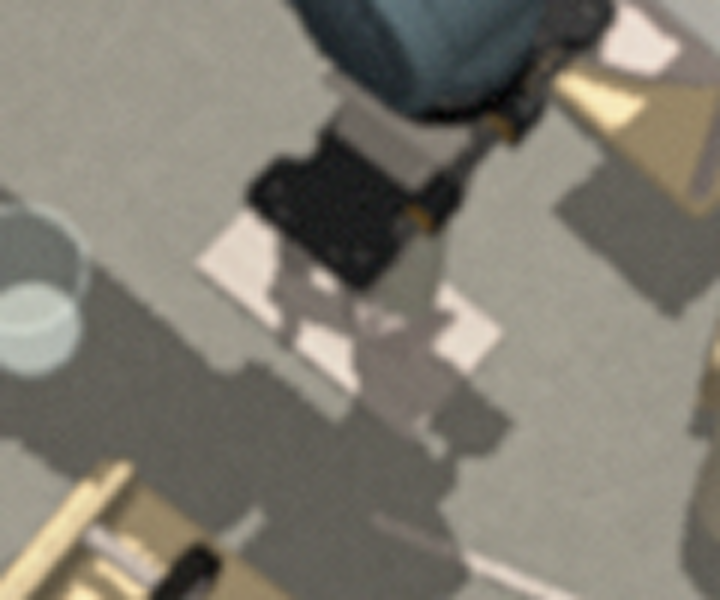

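>>> move_arm(deltas=[0, 0, 0.01, 0, 0.025, 0, 0, 0.01, 0, 0.025, 0, 0, 0.006, 0, 0.025, 0, 0, 0.003, 0, 0.025, 0, 0, 0.002, 0, 0.025, 0, 0, 0, 0, 0.025])

```text
clock: 12.62
tcp_pos: [531.6, -52.7, 134.3]
ee_rot: [-0.276, -3.128, -0.0]
contact_force: [-0.7, 0.2, 0.1]
width: 31.8
```

```bash
python3 - <<'E'
from rest import *
prev=np.array([36,134.3])
out=[]
for i in range(1,13):
    th=45*i/12;k=i/12
    f=(34.5+10.5*k,43-6*k)
    g=np.array(grip(th,f));d=(g-prev)/1000;prev=g
    out.append(f"{-d[0]:.4f}, 0, {-d[1]:.4f}, 0, 0.025");
print(', '.join(out));print(prev,w(*prev))
E
```

```text
0.0077, 0, 0.0027, 0, 0.025, 0.0062, 0, 0.0012, 0, 0.025, 0.0061, 0, 0.0017, 0, 0.025, 0.0060, 0, 0.0021, 0, 0.025, 0.0059, 0, 0.0026, 0, 0.025, 0.0058, 0, 0.0030, 0, 0.025, 0.0056, 0, 0.0034, 0, 0.025, 0.0054, 0, 0.0038, 0, 0.025, 0.0051, 0, 0.0042, 0, 0.025, 0.0049, 0, 0.0046, 0, 0.025, 0.0046, 0, 0.0050, 0, 0.025, 0.0043, 0, 0.0053, 0, 0.025
[-31.5796644  94.5796644] [464.91930112 -40.40845633  94.5796644 ]
```

>>> move_arm(deltas=[0.0077, 0, 0.0027, 0, 0.025, 0.0062, 0, 0.0012, 0, 0.025, 0.0061, 0, 0.0017, 0, 0.025, 0.006, 0, 0.002, 0, 0.025, 0.006, 0, 0.0026, 0, 0.025, 0.0058, 0, 0.003, 0, 0.025, 0, 0, 0, 0, 0.025], grip_force=6)

```text
clock: 13.2
tcp_pos: [492.9, -45.7, 120.7]
ee_rot: [-0.275, -3.127, -0.0]
contact_force: [-0.1, 0.8, 0.6]
width: 32.0
```

```bash
python3 - <<'E'
from h import *
im,c=wshot('n_w');s=manip.observe();print(s['contact_force'],s['width'])
t=manip.read_camera('scene');cv2.imwrite('pics/n_s.png',cv2.resize(t[170:270,280:400,::-1],None,fx=6,fy=6,interpolation=cv2.INTER_CUBIC))
E
```

```text
[492.9 -45.7 120.7] 169.93 13.2
[-0.16841957  1.23983108  0.34607659] 31.612900790493086
```

View pics/n_w.png

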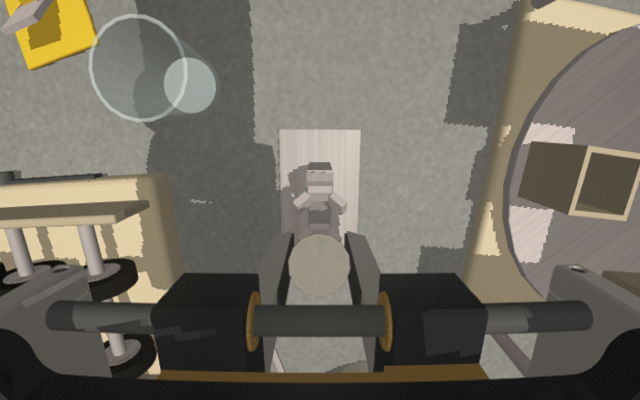

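View pics/n_s.png

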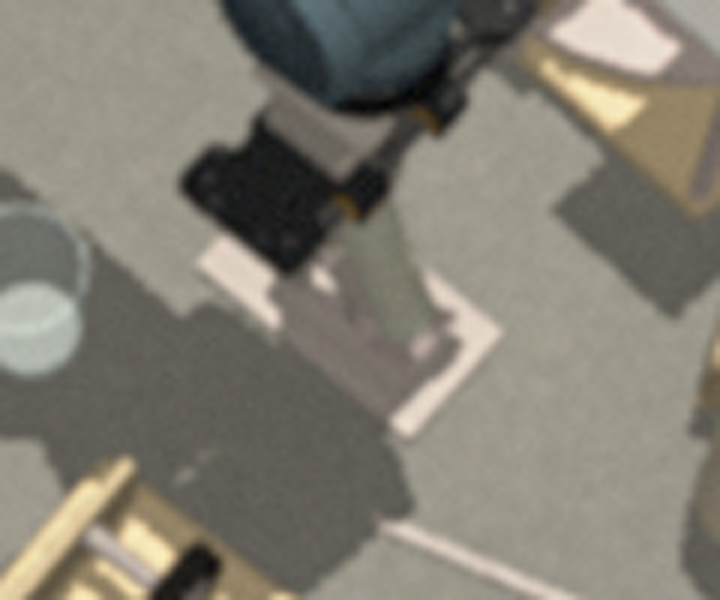

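>>> move_arm(deltas=[0.0056, 0, 0.0034, 0, 0.025, 0.0054, 0, 0.0038, 0, 0.025, 0.0051, 0, 0.0042, 0, 0.025, 0.0049, 0, 0.0046, 0, 0.025, 0.0046, 0, 0.005, 0, 0.025, 0.0043, 0, 0.0055, 0, 0.025, 0, 0, 0, 0, 0.025, 0, 0, 0, 0, 0.025])

```text
clock: 13.97
tcp_pos: [464.4, -40.8, 94.6]
ee_rot: [-0.276, -3.128, -0.0]
contact_force: [-0.0, -0.1, -1.0]
width: 31.6
```

```bash
python3 - <<'E'
from h import *
im,c=wshot('o_w');s=manip.observe();print(s['contact_force'],s['width'])
t=manip.read_camera('scene');cv2.imwrite('pics/o_s.png',cv2.resize(t[170:270,280:400,::-1],None,fx=6,fy=6,interpolation=cv2.INTER_CUBIC))
E
```

```text
[464.4 -40.8  94.6] 169.93 13.9667
[ 0.48059091 -0.52132052 -2.00421294] 31.989730878945736
```

View pics/o_w.png

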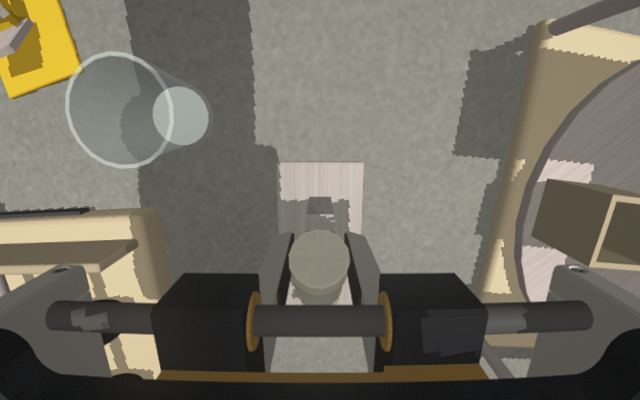

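View pics/o_s.png

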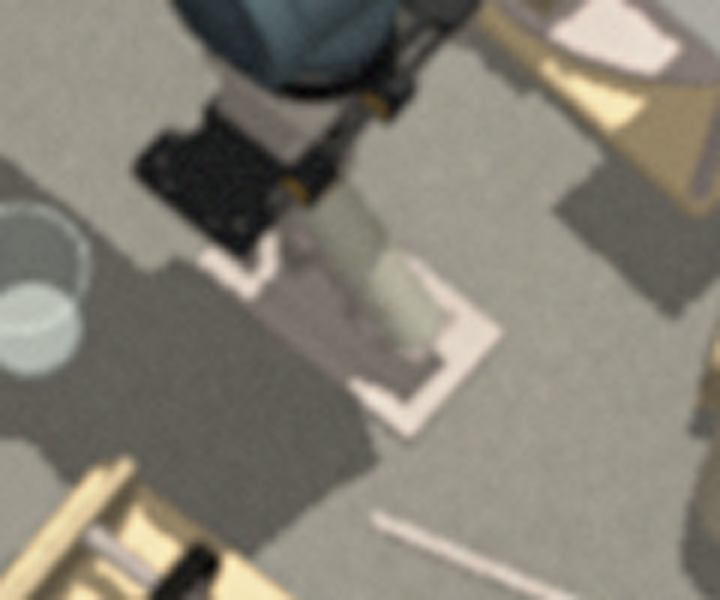

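>>> move_arm(deltas=[0.001, 0, 0.0015, 0, 0.025, 0.0005, 0, 0.001, 0, 0.025, 0, 0, 0, 0, 0.025, 0, 0, 0, 0, 0.025])

```text
clock: 14.4
tcp_pos: [463.7, -40.6, 92.9]
ee_rot: [-0.276, -3.129, 0.0]
contact_force: [-0.6, 0.8, 2.4]
width: 31.8
```

>>> move_arm(deltas=[0, 0, 0, 0, 0.06, 0, 0, 0, 0, 0.06, 0, 0, 0, 0, 0.06, 0, 0, 0, 0, 0.06, 0, 0, 0, 0, 0.06, 0, 0, 0, 0, 0.06])

```text
clock: 14.9
tcp_pos: [463.8, -40.7, 92.8]
ee_rot: [0.276, 3.129, -0.0]
contact_force: [0.4, 0.0, -0.2]
width: 59.9
```

```bash
python3 - <<'E'
from rest import *
im,c=wshot('p_w');s=manip.observe();print(s['contact_force'],s['width'])
t=manip.read_camera('scene');cv2.imwrite('pics/p_s.png',cv2.resize(t[170:270,280:400,::-1],None,fx=6,fy=6,interpolation=cv2.INTER_CUBIC))
E
```

```text
[463.8 -40.7  92.8] 169.93 14.9
[ 0.14175986 -0.33266501 -0.43729894] 59.927958673809556
```

View pics/p_w.png

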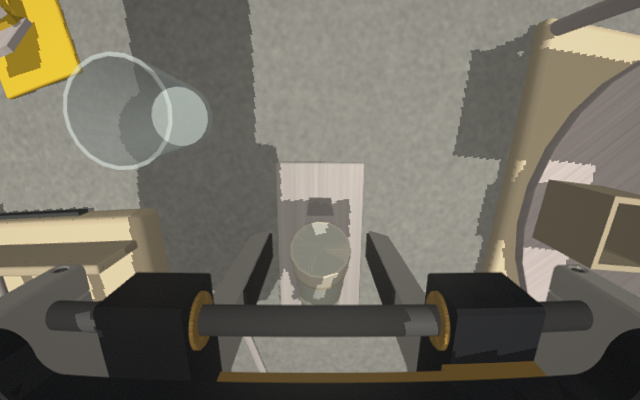

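View pics/p_s.png

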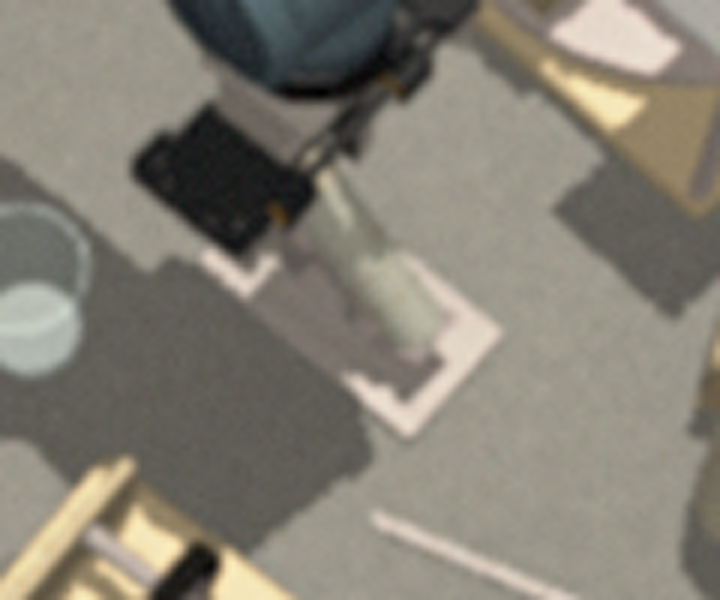

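```bash
python3 - <<'E'
from rest import *
import pickle
c=pickle.load(open('p_w.pkl','rb'));print(proj(w(-43.4,125.4),c),onz((321,250),c,125.4),w(-43.4,125.4))
E
```

```text
[[322.23335319 247.3515758 ]] [454.64839148 -39.21214698 125.4       ] [453.28572937 -38.31552963 125.4       ]
```

>>> move_arm(deltas=[0, 0, -0.02, 0, 0.06, 0, 0, -0.03, 0, 0.06, -0.01, 0, -0.035, 0, 0.06, -0.03, 0, -0.03, 0, 0.06, -0.03, 0, -0.03, 0, 0.06, -0.03, 0, -0.02, 0, 0.06, -0.03, 0, 0, 0, 0.06, 0, 0, 0, 0, 0.06, 0, 0, 0, 0, 0.06])

```text
clock: 15.75
tcp_pos: [591.2, -63.3, 255.9]
ee_rot: [-0.276, -3.128, -0.0]
contact_force: [-0.4, 0.3, -0.3]
width: 60.1
```

```bash
python3 - <<'E'
from rest import *
im,c=wshot('q_w')
crop(im,270,50,100,150,4,'q1.png')
for lx,z in [(45,37),(45-44.2,37+44.2),(-43.4,125.4)]:
    q=proj(w(lx,z),c)[0];print(q,((q-[270,50]+.5)*4).round())
im2=im.copy()
E
```

```text
[591.2 -63.3 255.9] 169.93 15.75
[319.82754006 142.60074407] [201. 372.]
[320.10588402 104.92105706] [202. 222.]
[320.48183312  53.79317855] [204.  17.]
```

View pics/q1.png

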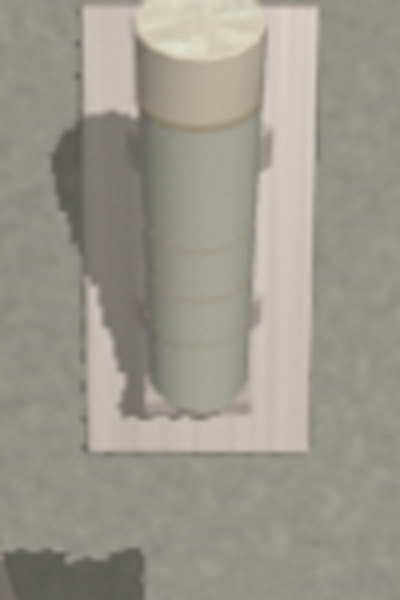

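View pics/q_w.png

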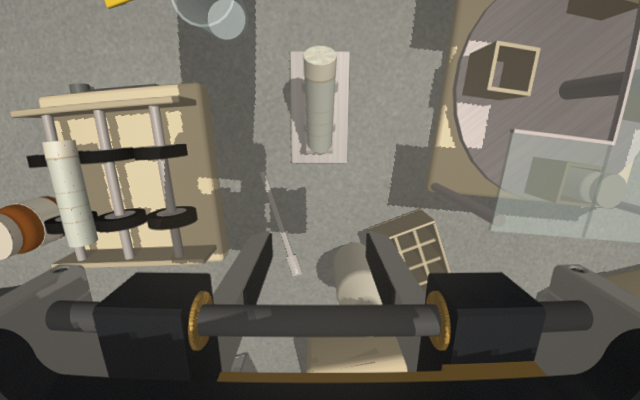

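```bash
sed -i 's/^V=.*/V=[497.5,-46.4,-.18];L=108.3/' rest.py; python3 - <<'E'
from rest import *
import pickle
c=pickle.load(open('q_w.pkl','rb'))
for lx,z in [(45,37),(56.3,48.3),(-43.4,125.4)]:
    q=proj(w(lx,z),c)[0];print(((q-[270,50]+.5)*4).round())
ct=manip.get_calibration('top');print('wash',onz((309,132),ct,160),'beaker',onz((345,238),ct,90))
plan(w(.8,170),np.radians(169.7),6,.06)
print(w(.8,62.2))
E
```

```text
[201. 377.]
[201. 415.]
[204.  24.]
wash [721.70380816 -31.42457723 160.        ] beaker [ 360.31460096 -146.06896052   90.        ]
now [590.2 -63.  255.7] yaw 169.9 d/row mm [-15.3   2.7 -14.3]
[0.0156, 0.0000, 0.0143, 0.0007, 0.06, 0.0156, 0.0000, 0.0143, 0.0007, 0.06, 0.0156, 0.0000, 0.0143, 0.0007, 0.06, 0.0156, -0.0000, 0.0143, 0.0007, 0.06, 0.0156, -0.0000, 0.0143, 0.0007, 0.06, 0.0156, -0.0000, 0.0143, 0.0007, 0.06]
[498.28707495 -46.54322366  62.2       ]
```

>>> move_arm(deltas=[0.0155, 0, 0.0143, 0.001, 0.06, 0.0155, 0, 0.0143, 0.001, 0.06, 0.0155, 0, 0.0143, 0, 0.06, 0.0155, 0, 0.0143, 0, 0.06, 0.0155, 0, 0.0143, 0, 0.06, 0.0155, 0, 0.0143, 0, 0.06, 0, 0, 0, 0, 0.06, 0, 0, 0, 0, 0.06])

```text
clock: 16.47
tcp_pos: [497.8, -46.3, 170.4]
ee_rot: [-0.279, -3.128, -0.001]
contact_force: [-0.5, 0.2, 0.0]
width: 60.2
```

```bash
python3 - <<'E'
from rest import *
plan(w(.8,62.2),np.radians(169.7),6,.06)
E
```

```text
now [497.8 -46.3 170.4] yaw 169.8 d/row mm [  0.1  -0.  -18. ]
[-0.0001, -0.0000, 0.0180, 0.0003, 0.06, -0.0001, -0.0000, 0.0180, 0.0003, 0.06, -0.0001, -0.0000, 0.0180, 0.0003, 0.06, -0.0001, -0.0000, 0.0180, 0.0003, 0.06, -0.0001, -0.0000, 0.0180, 0.0003, 0.06, -0.0001, -0.0000, 0.0180, 0.0003, 0.06]
```

>>> move_arm(deltas=[0, 0, 0.018, 0, 0.06, 0, 0, 0.018, 0, 0.06, 0, 0, 0.018, 0, 0.06, 0, 0, 0.018, 0, 0.06, 0, 0, 0.018, 0, 0.06, 0, 0, 0.018, 0, 0.06, 0, 0, 0, 0, 0.06])

```text
clock: 17.05
tcp_pos: [498.0, -46.4, 60.8]
ee_rot: [-0.279, -3.125, -0.002]
contact_force: [-0.6, 0.3, 0.6]
width: 60.1
```

>>> move_arm(deltas=[0, 0, 0, 0, 0.025, 0, 0, 0, 0, 0.025, 0, 0, 0, 0, 0.025, 0, 0, 0, 0, 0.025, 0, 0, 0, 0, 0.025, 0, 0, 0, 0, 0.025], grip_force=10)

```text
clock: 17.55
tcp_pos: [500.2, -46.8, 64.0]
ee_rot: [0.279, 3.127, 0.0]
contact_force: [0.6, 1.3, 3.3]
width: 31.8
```

```bash
python3 - <<'E'
from rest import *
im,c=wshot('r_w');s=manip.observe();print(s['contact_force'],s['width'])
E
```

```text
[500.2 -46.8  64. ] 169.79 17.55
[1.19217233 1.50830066 4.55160855] 32.214228245008464
```

View pics/r_w.png

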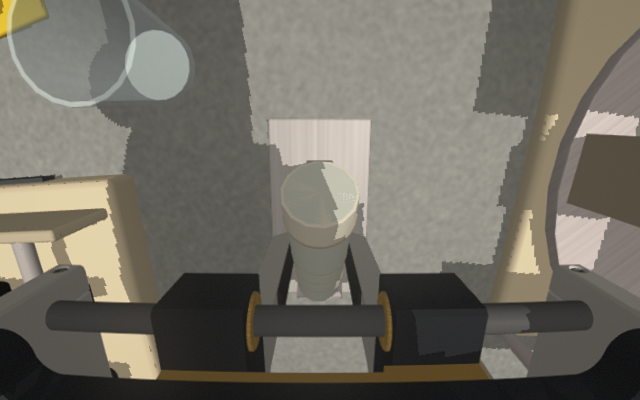

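>>> move_arm(deltas=[0, 0, -0.005, 0, 0.025, 0, 0, -0.01, 0, 0.025, 0, 0, -0.02, 0, 0.025, 0, 0, -0.03, 0, 0.025, 0, 0, -0.035, 0, 0.025, 0, 0, -0.035, 0, 0.025, 0, 0, -0.03, 0, 0.025, 0, 0, 0, 0, 0.025])

```text
clock: 18.27
tcp_pos: [502.3, -47.9, 235.9]
ee_rot: [0.277, 3.117, -0.005]
contact_force: [0.8, 0.7, 0.1]
width: 31.7
```

```bash
python3 - <<'E'
from rest import *
p,Rt,s=tool();print(s['width'],s['contact_force'],s['joint_positions'])
plan([640,-288,230],np.radians(172.7),10,.025)
E
```

```text
31.716775236089234 [0.81274386 0.70981914 0.1460093 ] [-3.19919149e-01 -1.36967539e-01  1.89966483e+00 -4.86270678e-04
  1.36638119e+00 -1.71308546e+00]
now [502.3 -47.9 235.9] yaw 169.8 d/row mm [ 13.8 -24.   -0.6]
[-0.0178, -0.0212, 0.0006, -0.0050, 0.025, -0.0177, -0.0213, 0.0006, -0.0050, 0.025, -0.0176, -0.0214, 0.0006, -0.0050, 0.025, -0.0175, -0.0215, 0.0006, -0.0050, 0.025, -0.0174, -0.0215, 0.0006, -0.0050, 0.025, -0.0173, -0.0216, 0.0006, -0.0050, 0.025, -0.0171, -0.0217, 0.0006, -0.0050, 0.025, -0.0170, -0.0218, 0.0006, -0.0050, 0.025, -0.0169, -0.0219, 0.0006, -0.0050, 0.025, -0.0168, -0.0220, 0.0006, -0.0050, 0.025]
```

>>> move_arm(deltas=[-0.0178, -0.0212, 0, -0.005, 0.025, -0.0177, -0.0213, 0, -0.005, 0.025, -0.0176, -0.0214, 0, -0.005, 0.025, -0.0175, -0.0215, 0, -0.005, 0.025, -0.0174, -0.0215, 0, -0.005, 0.025, -0.0173, -0.0216, 0, -0.005, 0.025, -0.0171, -0.0217, 0, -0.005, 0.025, -0.017, -0.0218, 0, -0.005, 0.025, -0.0169, -0.0219, 0, -0.005, 0.025, -0.0168, -0.022, 0, -0.005, 0.025, 0, 0, 0, 0, 0.025, 0, 0, 0, 0, 0.025])

```text
clock: 19.27
tcp_pos: [636.2, -287.6, 226.7]
ee_rot: [-0.203, -3.133, -0.002]
contact_force: [0.9, 0.7, -1.4]
width: 31.7
```

```bash
python3 - <<'E'
from rest import *
im,c=wshot('s_w');s=manip.observe();print(s['contact_force'],s['width'])
E
```

```text
[ 636.2 -287.6  226.7] 172.59 19.2667
[ 0.16607069  0.6319145  -0.06496107] 31.666556145206222
```

View pics/s_w.png

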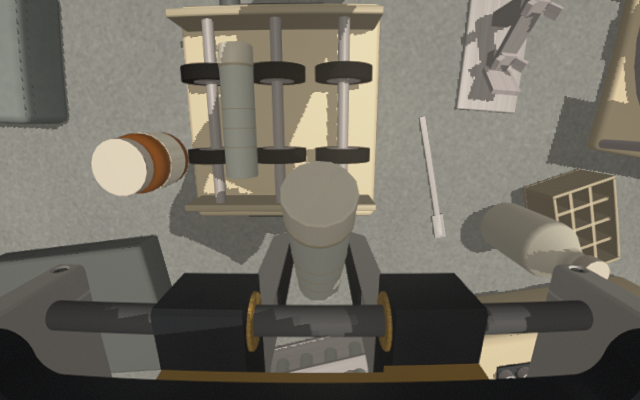

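```bash
python3 - <<'E'
from h import *
im=cv2.imread('pics/s_w.png')[:,:,::-1]
crop(im,165,0,225,220,2.7,'s1.png');crop(im,245,45,150,130,5.3,'s2.png')
E
```

```text
(no output)
```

View pics/s2.png

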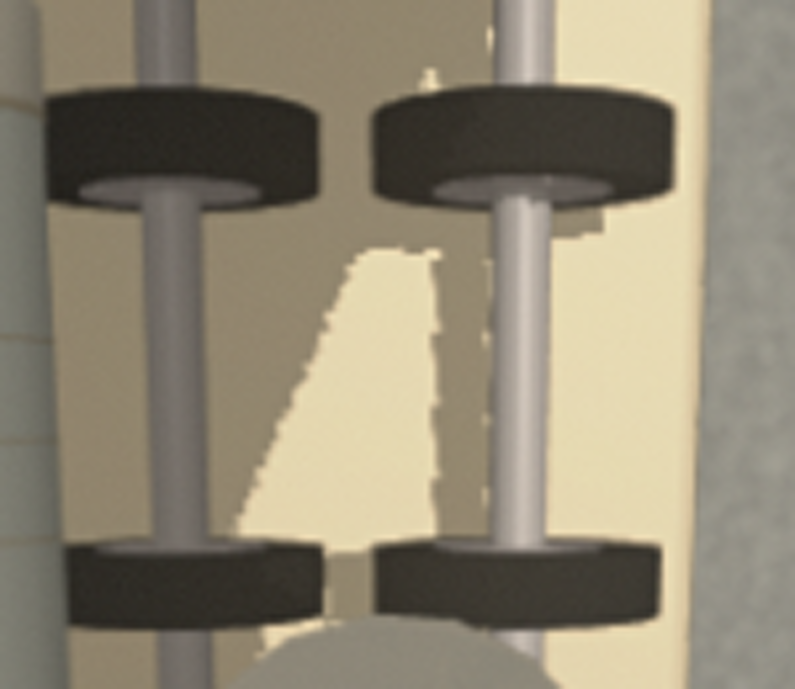

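```bash
cat > mix.py <<'E'
from h import *
import pickle
c=pickle.load(open('s_w.pkl','rb'));o=np.array([245,45])
an=np.linspace(0,2*np.pi,73)
def box(v,wx,wy):
    P=[]
    for fx in (-7,7):
        for a in an: P.append((wx+fx,wy+30*np.cos(a),70+30*np.sin(a)))
    P=np.array(P);ca,sa=np.cos(v[2]),np.sin(v[2])
    W=np.c_[v[0]+ca*P[:,0]-sa*P[:,1],v[1]+sa*P[:,0]+ca*P[:,1],P[:,2]]
    q=(proj(W,c)-o+.5)*5.3-.5
    return q[:,0].min(),q[:,0].max(),q[:,1].min(),q[:,1].max()
N=np.nan
obs=[((-42,70),(372,674,85,210)),((-42,0),(N,320,86,212)),((42,70),(374,661,540,629)),((42,0),(N,324,541,629))]
def f(v):
    r=[]
    for k,b in obs: r+=[p-q for p,q in zip(box(v,*k),b) if q==q]
    return r
s=least_squares(f,[545.8,-319.4,-.127],x_scale=[10,10,.1]);print(s.x,(np.array(s.fun)/5.3).round(2))
v=s.x;FV=np.array([v[0]-np.sin(v[2])*35,v[1]+np.cos(v[2])*35,99.8]);print('free valley',FV,'tool yaw',180+np.degrees(v[2]))
E
python3 mix.py
```

```text
[ 5.46579299e+02 -3.21820864e+02 -1.27789410e-01] [-0.37  0.44 -0.17  0.33  0.01 -0.1   0.14 -0.36  0.11 -0.5   0.31  0.17
 -0.54  0.49]
free valley [ 551.03976508 -287.10625217   99.8       ] tool yaw 172.67820613038205
```

```bash
python3 - <<'E'
from h import *
plan([565.9,-289,160],np.radians(172.68),7,.025)
E
```

```text
now [ 636.1 -286.6  227. ] yaw 172.7 d/row mm [-10.   -0.3  -9.6]
[0.0099, -0.0016, 0.0096, -0.0001, 0.025, 0.0099, -0.0016, 0.0096, -0.0001, 0.025, 0.0099, -0.0016, 0.0096, -0.0001, 0.025, 0.0099, -0.0016, 0.0096, -0.0001, 0.025, 0.0099, -0.0016, 0.0096, -0.0001, 0.025, 0.0099, -0.0016, 0.0096, -0.0001, 0.025, 0.0099, -0.0016, 0.0096, -0.0001, 0.025]
```

>>> move_arm(deltas=[0.01, -0.0016, 0.0096, 0, 0.025, 0.01, -0.0016, 0.0096, 0, 0.025, 0.01, -0.0016, 0.0096, 0, 0.025, 0.01, -0.0016, 0.0096, 0, 0.025, 0.01, -0.0016, 0.0096, 0, 0.025, 0.01, -0.0016, 0.0096, 0, 0.025, 0.01, -0.0016, 0.0096, 0, 0.025, 0, 0, 0, 0, 0.025, 0, 0, 0, 0, 0.025, 0, 0, 0, 0, 0.025])

```text
clock: 20.15
tcp_pos: [566.4, -288.7, 161.7]
ee_rot: [0.199, 3.134, -0.001]
contact_force: [-0.1, 0.9, 0.1]
width: 31.6
```

```bash
python3 - <<'E'
from h import *
im,c=wshot('t_w');s=manip.observe();print(s['contact_force'],s['width'],s['tcp_pos'],np.degrees(yaw_of(R.from_rotvec(s['ee_rot']).as_matrix())))
t=manip.read_camera('scene');cv2.imwrite('pics/t_s.png',cv2.resize(t[230:370,230:380,::-1],None,fx=4,fy=4,interpolation=cv2.INTER_CUBIC))
E
```

```text
[ 566.4 -288.7  161.7] 172.72 20.15
[0.21662604 0.91803217 0.04610776] 31.624104754291512 [ 566.70019531 -288.89292149  161.89504984] 172.71591060379197
```

View pics/t_s.png

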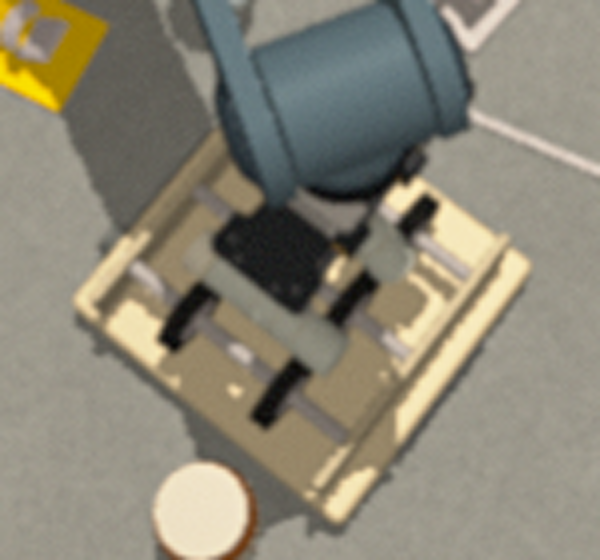

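View pics/t_w.png

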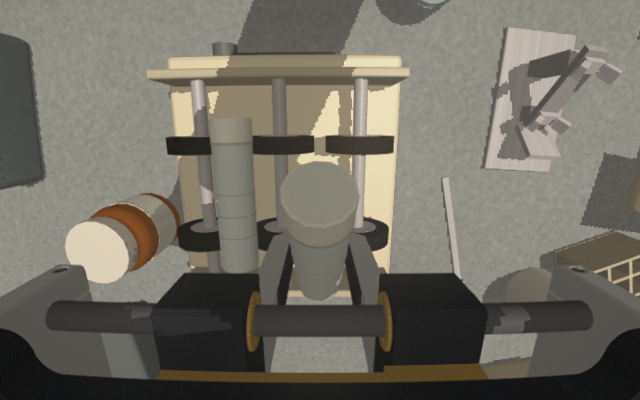

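>>> move_arm(deltas=[0, 0, 0.008, 0, 0.025, 0, 0, 0.008, 0, 0.025, 0, 0, 0.008, 0, 0.025, 0, 0, 0.005, 0, 0.025, 0, 0, 0.003, 0, 0.025, 0, 0, 0, 0, 0.025], grip_force=7)

```text
clock: 20.75
tcp_pos: [565.3, -288.6, 127.2]
ee_rot: [-0.201, -3.133, -0.002]
contact_force: [0.2, 0.1, -0.8]
width: 32.1
```

>>> move_arm(deltas=[0, 0, 0.003, 0, 0.025, 0, 0, 0.003, 0, 0.025, 0, 0, 0, 0, 0.025])

```text
clock: 21.0
tcp_pos: [566.1, -289.0, 122.5]
ee_rot: [0.201, 3.135, 0.0]
contact_force: [0.6, 0.2, -1.1]
width: 31.8
```

>>> move_arm(deltas=[0.001, 0, 0.003, 0, 0.025, 0.001, 0, 0.003, 0, 0.025, 0.001, 0, 0.003, 0, 0.025, 0, 0, 0, 0, 0.025])

```text
clock: 21.33
tcp_pos: [562.5, -288.4, 112.9]
ee_rot: [-0.201, -3.134, -0.001]
contact_force: [1.8, 0.9, -1.0]
width: 31.5
```

```bash
python3 - <<'E'
from h import *
im,c=wshot('u_w');s=manip.observe();print(s['contact_force'],s['width'],s['tcp_pos'])
t=manip.read_camera('scene');cv2.imwrite('pics/u_s.png',cv2.resize(t[230:370,230:380,::-1],None,fx=4,fy=4,interpolation=cv2.INTER_CUBIC))
E
```

```text
[ 562.5 -288.4  112.9] 172.68 21.3333
[ 0.57433593  0.6374472  -2.00144222] 32.003472292290624 [ 562.64685836 -288.42715449  113.10163227]
```

View pics/u_s.png

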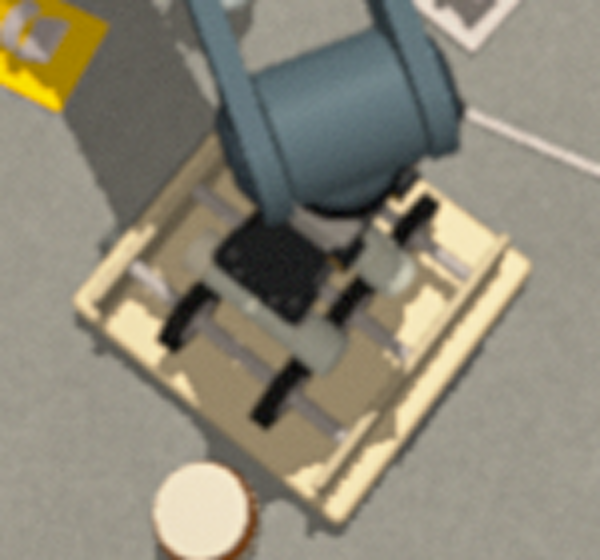

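View pics/u_w.png

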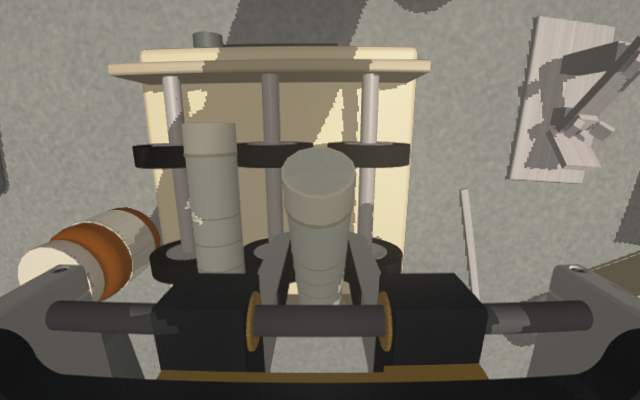

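>>> move_arm(deltas=[0.001, 0, 0.003, 0, 0.025, 0.001, 0, 0.003, 0, 0.025, 0.001, 0, 0.003, 0, 0.025, 0.001, 0, 0.003, 0, 0.025, 0.001, 0, 0.003, 0, 0.025, 0.001, 0, 0.003, 0, 0.025, 0, 0, 0, 0, 0.025])

```text
clock: 22.02
tcp_pos: [556.4, -287.7, 94.7]
ee_rot: [-0.201, -3.134, -0.001]
contact_force: [-0.3, 0.9, -0.3]
width: 31.2
```

>>> move_arm(deltas=[0.001, 0, 0.003, 0, 0.025, 0.001, 0, 0.003, 0, 0.025, 0.001, 0, 0.002, 0, 0.025, 0, 0, 0, 0, 0.025])

```text
clock: 22.35
tcp_pos: [553.8, -287.5, 87.1]
ee_rot: [-0.201, -3.135, -0.0]
contact_force: [-0.2, 0.9, -0.3]
width: 31.6
```

```bash
python3 - <<'E'
from h import *
im,c=wshot('v_w');s=manip.observe();print(s['contact_force'],s['width'],s['tcp_pos'])
t=manip.read_camera('scene');cv2.imwrite('pics/v_s.png',cv2.resize(t[230:370,230:380,::-1],None,fx=4,fy=4,interpolation=cv2.INTER_CUBIC))
E
```

```text
[ 553.8 -287.5   87.1] 172.67 22.35
[-0.49729245  1.41627345 -0.42601924] 31.98065468265321 [ 553.86589785 -287.50056795   87.36740228]
```

View pics/v_w.png

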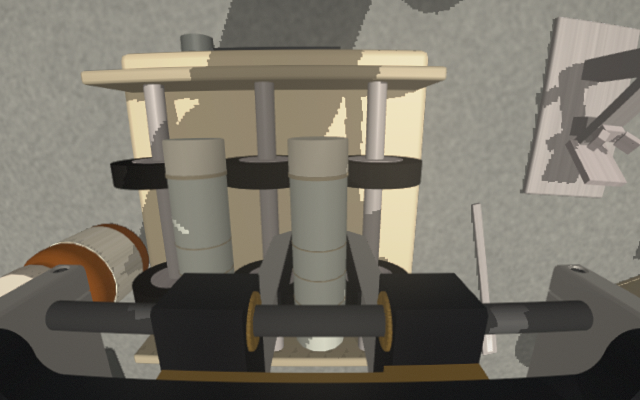

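View pics/v_s.png

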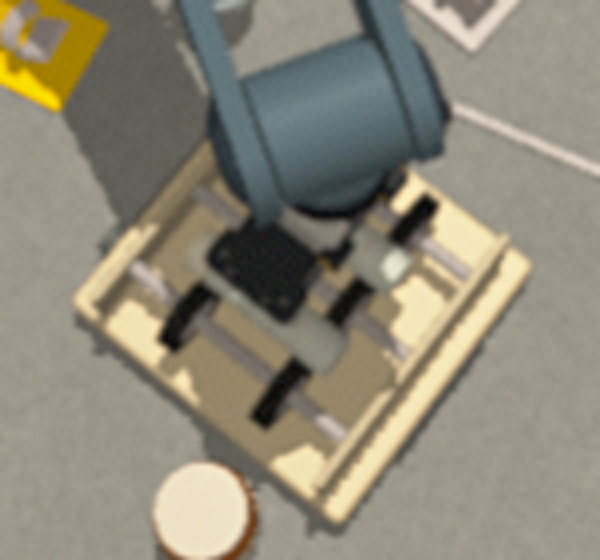

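>>> move_arm(deltas=[0.001, 0, 0.002, 0, 0.025, 0.001, 0, 0.002, 0, 0.025, 0, 0, 0.0015, 0, 0.025, 0, 0, 0, 0, 0.025, 0, 0, 0, 0, 0.025])

```text
clock: 22.87
tcp_pos: [553.7, -286.8, 83.8]
ee_rot: [0.201, 3.132, 0.001]
contact_force: [2.5, 5.8, 5.0]
width: 31.5
```

>>> move_arm(deltas=[0, 0, 0.001, 0, 0.025, 0, 0, 0.001, 0, 0.025, 0, 0, 0, 0, 0.025, 0, 0, 0, 0, 0.025])

```text
clock: 23.2
tcp_pos: [553.8, -286.5, 82.5]
ee_rot: [0.201, 3.132, 0.002]
contact_force: [1.4, 6.3, 9.5]
width: 31.5
```

```bash
python3 - <<'E'
from h import *
im,c=wshot('x_w');s=manip.observe();print(s['contact_force'],s['width'],s['tcp_pos'])
E
```

```text
[ 553.8 -286.5   82.5] 172.67 23.2
[0.82675706 6.98050453 9.24325869] 31.796303232131113 [ 553.79728684 -286.50783617   82.46147836]
```

View pics/x_w.png

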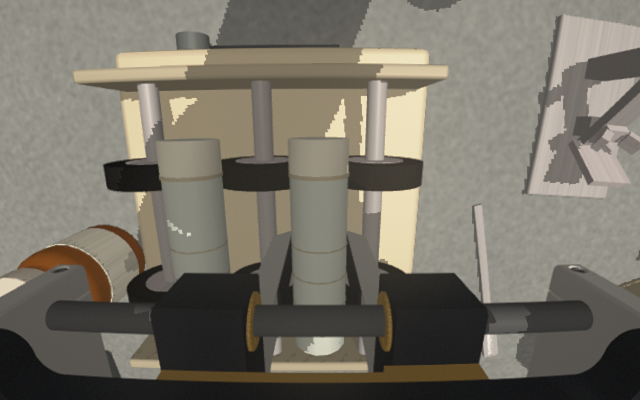

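>>> move_arm(deltas=[0, 0.0015, 0, 0, 0.025, 0, 0, 0, 0, 0.025, 0, 0, 0, 0, 0.025])

```text
clock: 23.5
tcp_pos: [553.7, -286.4, 82.4]
ee_rot: [0.201, 3.132, -0.002]
contact_force: [1.3, 2.4, 7.8]
width: 31.7
```

>>> move_arm(deltas=[0, 0.0005, 0.0015, 0, 0.025, 0, 0, 0, 0, 0.025, 0, 0, 0, 0, 0.025])

```text
clock: 23.75
tcp_pos: [553.9, -286.4, 81.5]
ee_rot: [0.2, 3.131, -0.004]
contact_force: [-0.8, 2.1, 8.9]
width: 31.7
```

```bash
cat > chk.py <<'E'
from h import *
import sys,pickle
# fit tube pose (mid x,y,z, tilt, yaw) overlay: predicted outline for level tube centred at grip point
name=sys.argv[1];mid=np.array([float(v) for v in sys.argv[2:5]]);tilt=float(sys.argv[5])
c=pickle.load(open(name+'.pkl','rb'));im=cv2.imread(f'pics/{name}.png')[:,:,:]
yaw=-.1278;u=np.array([-np.cos(yaw)*np.cos(tilt),-np.sin(yaw)*np.cos(tilt),np.sin(tilt)]) # toward cap (-x)
h=np.array([-np.sin(yaw),np.cos(yaw),0]);n=np.cross(u,h)
big=cv2.resize(im,None,fx=3,fy=3,interpolation=cv2.INTER_CUBIC)
for s,col in [(62.5,(0,0,255)),(42.5,(0,255,0)),(-62.5,(255,0,0))]:
    pts=[mid+s*u+16*(np.cos(a)*h+np.sin(a)*n) for a in np.linspace(0,2*np.pi,60)]
    q=(proj(pts,c)+.5)*3-.5
    cv2.polylines(big,[q.astype(np.int32)],True,col,1)
cv2.imwrite(f'pics/{name}_chk{sys.argv[6]}.png',big[330:900,700:1250])
E
python3 - <<'E'
from h import *
im,c=wshot('y_w');s=manip.observe();print(s['contact_force'],s['width'],s['tcp_pos'])
E
python3 chk.py y_w 553.6 -287.2 99.8 0 a
```

```text
[ 553.9 -286.4   81.5] 172.68 23.75
[-0.6278037   2.39189466  9.59059877] 31.764389270229454 [ 553.96142917 -286.45782357   81.52453007]
```

View pics/y_w_chka.png

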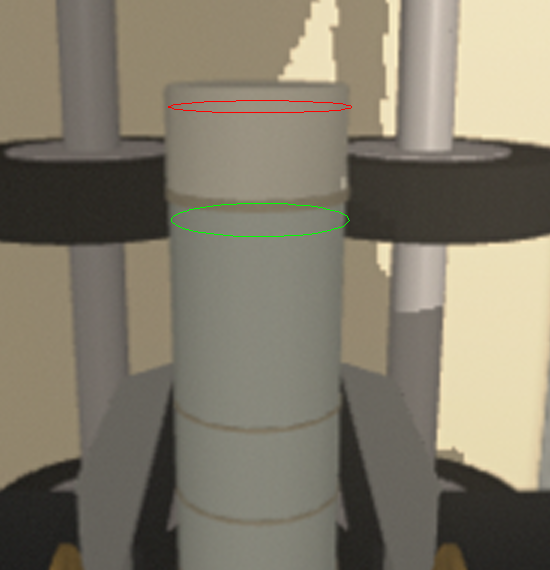

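>>> move_arm(deltas=[0, 0, -0.0015, 0, 0.025, 0, 0, -0.0005, 0, 0.028, 0, 0, 0, 0, 0.034, 0, 0, 0, 0, 0.04, 0, 0, 0, 0, 0.046, 0, 0, 0, 0, 0.046, 0, 0, 0, 0, 0.046])

```text
clock: 24.38
tcp_pos: [551.9, -285.1, 80.2]
ee_rot: [-0.201, -3.134, -0.001]
contact_force: [-0.0, -0.4, 0.2]
width: 45.9
```

```bash
python3 - <<'E'
from h import *
im,c=wshot('z_w');s=manip.observe();print(s['contact_force'],s['width'],s['tcp_pos'])
E
```

```text
[ 551.9 -285.1   80.2] 172.68 24.3833
[ 0.07178859  0.08136294 -1.1717099 ] 45.88124886517282 [ 552.01405393 -285.15206413   80.32295117]
```

View pics/z_w.png

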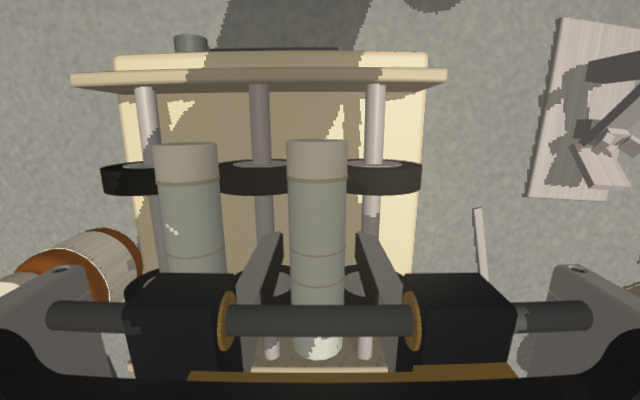

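>>> move_arm(deltas=[0, 0, -0.01, 0, 0.046, 0, 0, -0.02, 0, 0.046, 0, 0, -0.03, 0, 0.046, 0, 0, -0.035, 0, 0.046, 0, 0, -0.035, 0, 0.046, -0.03, 0, -0.02, 0, 0.046, -0.03, 0, 0, 0, 0.046, -0.03, 0, 0, 0, 0.046, 0, 0, 0, 0, 0.046, 0, 0, 0, 0, 0.046, 0, 0, 0, 0, 0.046])

```text
clock: 25.35
tcp_pos: [641.0, -296.6, 230.7]
ee_rot: [-0.2, -3.134, -0.0]
contact_force: [0.0, 0.1, -1.2]
width: 46.0
```

```bash
python3 - <<'E'
from h import *
im,c=wshot('za_w')
crop(im,150,0,270,200,2.9,'za1.png')
t=manip.read_camera('scene');cv2.imwrite('pics/za_s.png',t[:,:,::-1])
cv2.imwrite('pics/za_t.png',manip.read_camera('top')[:,:,::-1])
E
```

```text
[ 641.  -296.6  230.7] 172.68 25.35
```

View pics/za1.png

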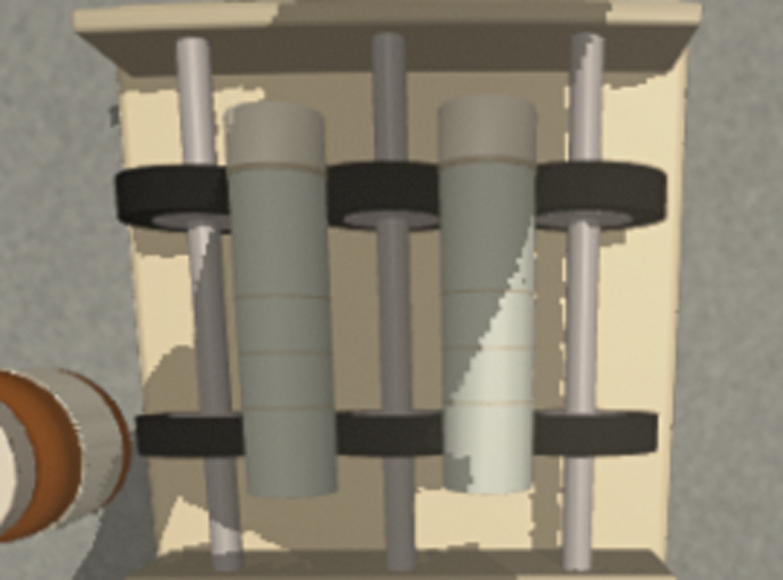

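View pics/za_s.png

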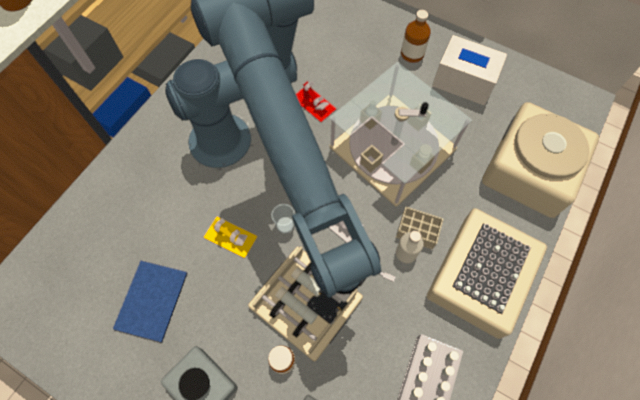

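```bash
python3 - <<'E'
from h import *
import pickle
c=pickle.load(open('za_w.pkl','rb'));M=np.array([546.58,-321.82]);yaw=-.1278
ex=np.array([np.cos(yaw),np.sin(yaw)]);ey=np.array([-np.sin(yaw),np.cos(yaw)])
def box(v):  # mixer x,y,z of mid, tilt, dyaw
    x,y,z,t,d=v;P=[]
    for s in(-62.5,62.5):
        for a in np.linspace(0,2*np.pi,73):
            lx=x+s*np.cos(t)-16*np.sin(a)*np.sin(t);lz=z+s*np.sin(t)+16*np.sin(a)*np.cos(t);ly=y+s*d+16*np.cos(a)
            P.append([*(M+lx*ex+ly*ey),lz])
    q=(proj(P,c)-[150,0]+.5)*2.9-.5; k=q[:73];f=q[73:]  # k: -x end (image top)
    return [k[:,0].min(),k[:,0].max(),k[:,1].min(),f[:,0].min(),f[:,0].max(),f[:,1].max()]
obs=[438,536,95,444,532,493]
s=least_squares(lambda v:np.r_[(np.array(box(v))-obs)/2.9,0.0],[0,35,99.8,0,0],x_scale=[10,10,10,.1,.1]);print(s.x,s.fun.round(2))
s=least_squares(lambda v:(np.array(box([v[0],v[1],99.8,0,v[2]]))-obs)/2.9,[0,35,0],x_scale=[10,10,.1]);print(s.x,s.fun.round(2))
E
```

```text
[-2.69340043e+00  3.48804046e+01  9.64852892e+01 -4.54914049e-02
  1.53997401e-03] [ 0.01 -0.01 -0.    0.01 -0.01  0.    0.  ]
[-2.23454170e+00  3.48853798e+01  1.60700110e-03] [-0.02  0.02 -0.57 -0.28  0.28  0.68]
```

View pics/za_t.png

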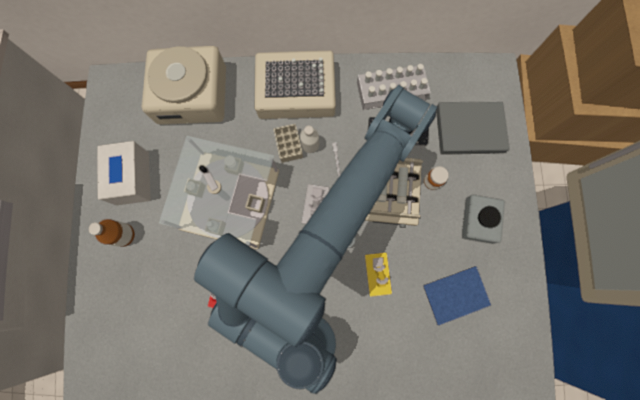

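The tube lies at x −2 mm and y +34.9 mm in the mixer frame, level and aligned to within the measuring error. The gripper is clear and the bystanders look undisturbed, so I'm handing in.

```bash
python3 -c "
from rig import manip
print(manip.observe()['clock'],manip.observe()['joint_vel'].round(4));print(manip.finish_job())"
```

```text
25.5 [-0.0012  0.0018 -0.0026  0.0023 -0.0015  0.0015]
the job is handed in; nothing more can be done
None
```

I carried out the whole task and handed it in at 25.5 s of the 72 s allowed; the hand-in reports no verdict.

- **Carousel:** I turned the crank about 47° to bring the long tube under the notch. Its cap measured within about 2 mm of the presented position. I then lifted it out by the cap.
- **Slanted rest:** I set the foot down in the lower saddle, swung the tube to 45° in a light grip and let go. The wrist picture matched the expected foot and cap positions to within about 1–2 mm, with the foot on the stop.
- **Mixer:** I took the tube again across its middle and lowered it so that it levelled on the wheels. The contact force was about 10 N at most. I then released it and backed away.

**Last checks:** The last wrist picture, fitted with the tube taken as level at the right height, puts the centre at x −2 mm and y +34.9 mm in the mixer's frame, with an axis error of about 0.002 rad. In the pictures the other mixer tube, the carousel containers and the bench items looked undisturbed, but I did not measure them. The gripper was clear of everything and the arm at rest.

**Disagreements:**
- **Tube fit on the mixer:** A second fit with tilt and height left free gave 0.045 rad and 3 mm low. Both are inside the limits, and one view constrains them poorly.
- **Rest position:** My first position for the rest was about 2 mm off, and I corrected it from a later picture.
- **Side force:** While lowering onto the mixer I saw about 7 N of side force and eased it with a 1.5 mm shift before letting go.

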